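# Flip the hex key and nip up the bar clamp's screw

## Robot

A 6-joint arm with a two-finger parallel gripper is mounted at the origin on the work surface. World frame = base frame: x ahead of the robot, y to its left, z up, the work surface at z = 0. Lengths are in m, angles in rad, forces in N, time in s.
With the tool pointing down it reaches from about 0.35 to 0.775 m from the base axis. Payload 5.5 kg.
Tool frame: the origin (TCP) lies at the very end of the fingers, on their centre line; the grasp point (between the pads) lies 19 mm behind it (env.grip_depth is the distance from the TCP to the grasp point, in m); z points along the fingers, y is the direction in which the jaws open and shut (so a half turn about z gives the same grasp; the last joint's range is limited). The gripper opens to 85 mm and grips with 20 to 120 N. Pads are 22 mm wide; open, the fingers measure 114 mm over their backs; the gripper's body (76 mm by 85 mm) begins 54 mm behind the grasp point. The pads swing forward as they close: fully open they stand 13 mm farther back than shut.
Start: joints at [0.985, 0.313, 0.046, 1.304, 0, 1.431], TCP at [0.248, 0.519, 0.231] pointing down, gripper open.
Joint ranges: [-2.76, 2.76], [-0.86, 1.69], [-1.03, 1.26], [-2.2, 2.34], [-1.47, 1.5], [-3.14, 3.14]. Speed limits (rad/s): [2.57, 2.57, 3.14, 3.14, 3.14, 3.14].

## Interface

Orientations are given as a unit quaternion [w, x, y, z].
In Python, from workcell import env gives the robot as it stands.
- The arm moves only by the tool step_arm, never from a script. Its argument "series" is a list of rows, each a list of 3 entries, a list of its own where there are three numbers: the shift along the world's x, y, z in cm, then the turn about the world's z in rad, then the closure in counts, from 0 (fully open) to 255 (shut). A call has 1 to 5 rows; each row is the pose to reach, as a shift and turn from the pose measured when the call began; what a row does not reach only later rows make up. A row lasts 1/8 s, in which the tool goes at most 62.5 mm and 10.7 degrees, less where a joint would pass 70% of its speed; a pose out of reach is approached as far as the arm can. A call with a gripper value outside its range is refused whole. The fingers move at their own pace and stop on an object; "newtons" is the grip in N (left out, the last holds). Time passes only in rows, so rows that repeat a pose let the fingers close. It gives the time, the measured TCP pose, the force and the opening at its end, in the units of the state.
- env.get_state(): the state, without advancing time (a new reading comes with each control period).
- env.read_camera(name): name is "scene" or "top" or "wrist"; returns a dict with "frame" (400x640x3 uint8, red, green, blue), "vertical_fov" (degrees; the focal length in pixels is half the picture's height over the tangent of half this angle, whatever the lens; pixels are square), "cx", "cy" (the principal point, pixels), "dist_coeffs" ([k1, k2, p1, p2, k3] as OpenCV has them; the pictures are not rectified), "camera_from_world" (4x4, takes a point from world to camera coordinates). Camera axes: x right, y down, z forward; pixel columns grow to the right and rows downward; lengths in m; the calibration is good to about 2 mm. A picture is of the moment at which its call begins. There is no depth.
- env.hand_in(): hands the job in, once; it reports no verdict.
The state is a dict: "clock": time; "joint_pos": joint angles; "qvel": joint speeds; "tau": joint torques, N m; "tcp_pos": TCP position; "orientation": TCP orientation; "wrist_force": force on the tool from outside, world axes, zero at the start; "ft_torque": the same for the moment, N m; "finger_gap": finger opening in m.
Only numpy, scipy, OpenCV 4.12 (cv2) and the standard library are available. Lean on these libraries where they do the work, as an engineer would, in place of code of your own. Each camera call takes 0.05 s, during which the arm holds its last target.

## Task

The red L-shaped hex key stands in its blue block with the long arm down. Take it out, flip it over and seat the end of its short arm fully in the dark cap screw of the bar clamp, then take hold of the outer half of the long arm and turn the screw clockwise (seen from above) until it comes up firmly tight, without overtightening it. Leave the key standing fully seated in the screw by its short arm, let go, and leave the other things on the bench alone.

Things in the scene. Friction and masses are not known exactly. Their poses are not given: they have to be found in the camera images.
- key_bend (a point): Bend of the loose red L-shaped hex key (hexagonal bar, 17 mm across flats, 19.6 mm over corners, about 0.38 kg): the crossing of the arms' centre lines. Its -z axis runs along the long arm (tip 150 mm away), +x along the short arm (tip 60 mm away). Flats face +y and -y, 17 mm apart, on both arms and at the bend. At the start 162 mm above the bench, the long arm down; it may lean 2 degrees.
- key_long_tip (a point): Centre of the end face of the key's long arm (end bright steel, tapered over the last 4 mm). Axes as key_bend.
- key_short_tip (a point): Centre of the end face of the key's short arm (end bright steel, tapered over the last 4 mm). Axes as key_bend.
- stand_top (a point): Top centre, 50 mm up, of the fixed blue block that holds the key: 70 x 70 x 50 mm on a dark foot 100 x 100 x 6 mm. Its slot, 21 mm along x by 18.5 mm along y, is 38 mm deep, so the key must rise 40 mm to come free. Its x axis is the way the key's short arm points at the start.
- socket (a point): Middle of the mouth of the hex socket (18.4 mm across flats, 22 mm deep) in the cap screw, 62 mm above the bench; its head is a dark cylinder 36 mm wide, 28 mm high. z is up. x points at a socket corner and the white mark, with a corner every 60 degrees from it. The short arm goes in pointing straight down, the long arm level along any of the six corners.
- socket_floor (a point): Centre of the socket's floor, 22 mm under its mouth, 40 mm above the bench: where the short tip rests when seated. Seated, the key's bend is 100 mm above the bench, the key has about 4 degrees of turning play each way and, let go, its long arm droops by up to 10 degrees.
- screw (a joint): Turn of the screw in rad, growing clockwise seen from above; starts between 0 and 0.35. It turns at 0.6 N m and stays where it is left. At 1.0 it is hard against its stop (the white mark on the head then points at about the red mark on the clamp): there the torque climbs quickly. Turn it only with the key's short arm in the socket.
- clamp: The fixed bar clamp, its origin on the bench under the screw: dark base plate 160 x 110 x 10 mm, aluminium block 60 x 78 mm up to 34 mm, a steel bar 16 mm thick and 260 mm long along x, 34 mm to the -y side of the screw. Apart from the screw it is nowhere higher than 45 mm.
- small_key: Bystander: a small dark hex key lying flat, 100 x 30 mm.
- spare_screw: Bystander: a bright spare cap screw standing on its head, 26 mm wide, 61 mm high.
- roller: Bystander: a steel grooved roller, 48 mm wide, 28 mm high.
- bobbin: Bystander: an orange bobbin, 90 mm wide, 50 mm high.
- grease_jar: Bystander: a yellow jar, 60 mm wide, 60 mm high.
- spanner: Bystander: a steel spanner lying flat, 180 mm long.
- parts_tray: Bystander: a grey tray with one divider, 120 x 180 x 35 mm.
- seat (a joint): Elastic wind-up of the screw's seat in rad, clockwise: 12 N m per rad, so it shows the torque on the screw; 0 when let go, about 0.05 while the screw turns freely. Firmly tight means at least 0.9 N m (0.075) with the screw at its stop; 2.4 N m (0.2) is overtightening and spoils it.
Mind the look-alikes: they are no part of the job. Leave any white or yellow look-alike of the part that bears key_bend alone.

How it is judged:
By the outcome, as a careful person would: the job done as asked, in the order asked, and still so for the second after the job is handed in, with the robot touching nothing.
It also fails if it takes over 64 s, if anything falls off the work surface, if the arm or the gripper's body presses on something with over 40 N, if the wrist force passes 120 N, or if a joint passes its speed limit or range.

## Working session

There is one attempt and no reset: what is moved stays moved. The work goes in short steps, Python scripts to look and compute and a tool call to move; the robot and the scene stay as the last step left them, time stands still between calls to the robot, and variables do not carry over. Pictures are saved under pics/ and viewed, and the job is handed in when it is done.

Besides the shell and the picture viewer there is one more tool, called after "Emit:" as name(argument=value, ...), one argument or row to a line, values as JSON. step_arm: Moves the arm, as the interface text tells. Its arguments: {"type":"object","properties":{"series":{"type":"array"},"newtons":{"type":"number"}},"required":["series"]}

```bash
ls; mkdir -p pics
cat > h.py <<'E'
import numpy as np, cv2, pickle
from workcell import env
def cam(name,fn=None):
    r=env.read_camera(name); 
    if fn:
        cv2.imwrite(f'pics/{fn}.png',r['frame'][:,:,::-1]); pickle.dump(dict(r),open(f'pics/{fn}.pkl','wb'))
    return r
def K(r):
    h=r['frame'].shape[0]; f=h/2/np.tan(np.radians(r['vertical_fov'])/2)
    return np.array([[f,0,r['cx']],[0,f,r['cy']],[0,0,1.]])
def proj(r,P):
    P=np.atleast_2d(np.array(P,float)); T=np.array(r['camera_from_world'])
    return cv2.projectPoints(P,cv2.Rodrigues(T[:3,:3])[0],T[:3,3],K(r),np.array(r['dist_coeffs'],float))[0].reshape(-1,2)
def ray(r,uv):
    u=cv2.undistortPoints(np.array(uv,float).reshape(-1,1,2),K(r),np.array(r['dist_coeffs'],float)).reshape(-1,2)
    T=np.array(r['camera_from_world']);R=T[:3,:3]
    d=np.c_[u,np.ones(len(u))]@R; return -R.T@T[:3,3], d/np.linalg.norm(d,axis=1)[:,None]
def atz(r,uv,z):
    o,d=ray(r,uv); return o+d*((z-o[2])/d[:,2])[:,None]
def load(fn): return pickle.load(open(f'pics/{fn}.pkl','rb'))
def tri(obs):
    A=np.zeros((3,3));b=np.zeros(3)
    for r,uv in obs:
        o,d=ray(r,uv);M=np.eye(3)-np.outer(d[0],d[0]);A+=M;b+=M@o
    return np.linalg.solve(A,b)
E
python3 - <<'E'
from h import *
for n in ['scene','top','wrist']:
    r=cam(n,n+'0'); print(n,r['vertical_fov'],r['cx'],r['cy'],r['dist_coeffs']); print(np.round(r['camera_from_world'],3))
print(env.get_state())
E
```

```text
pics
scene 48.817233986511134 323.7615365199177 194.51562537297548 [0.03440906 0.         0.         0.         0.        ]
[[ 0.638  0.77   0.014 -0.32 ]
 [ 0.508 -0.407 -0.759 -0.153]
 [-0.579  0.491 -0.651  1.685]
 [ 0.     0.     0.     1.   ]]
top 46.455640509424995 310.16470396643183 198.9340306024423 [0.01321209 0.         0.         0.         0.        ]
[[-0.022 -0.999 -0.025  0.06 ]
 [-0.998  0.024 -0.051  0.477]
 [ 0.051  0.024 -0.998  1.612]
 [ 0.     0.     0.     1.   ]]
wrist 69.32624271161636 319.0554323781449 203.48971553766015 [-0.0136883  0.         0.         0.         0.       ]
[[ 0.431  0.902 -0.002 -0.575]
 [ 0.853 -0.407  0.328 -0.043]
 [ 0.295 -0.143 -0.945  0.382]
 [ 0.     0.     0.     1.   ]]
{'clock': 0.15, 'joint_pos': array([ 9.85357687e-01,  3.13825664e-01,  4.52545633e-02,  1.30360009e+00,
       -6.21534850e-06,  1.43121681e+00]), 'qvel': array([ 1.82138663e-03, -3.06672360e-03,  3.79400117e-03, -6.44379402e-05,
       -3.24912540e-04, -8.88162094e-04]), 'tau': array([ 8.13198112e-04, -4.81065524e+01,  2.98814768e+01,  1.38925199e-02,
       -1.83562397e-04, -1.27176648e-05]), 'tcp_pos': array([0.24774926, 0.51847229, 0.23062097]), 'orientation': array([-2.40871524e-04,  2.21087579e-01,  9.75253716e-01, -6.43855617e-04]), 'wrist_force': array([-0.03787717,  0.34135181, -0.46517915]), 'ft_torque': array([ 0.00034229, -0.05015015, -0.01898202]), 'finger_gap': 0.08546814139567112}
```

View pics/scene0.png

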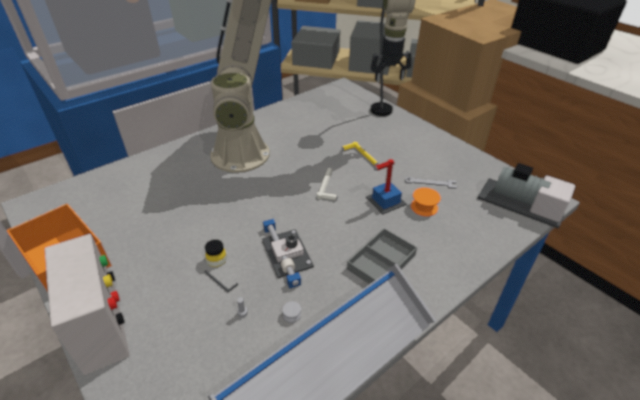

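View pics/top0.png

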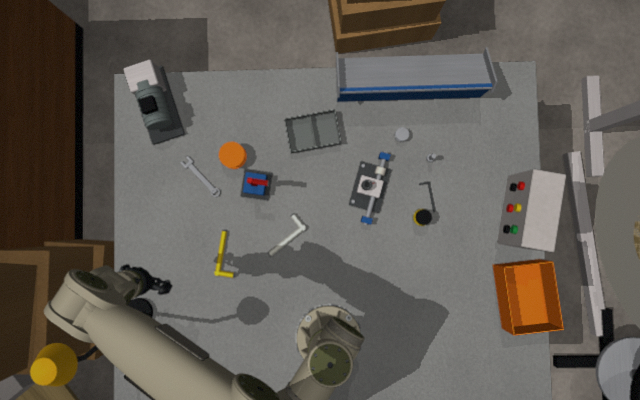

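View pics/wrist0.png

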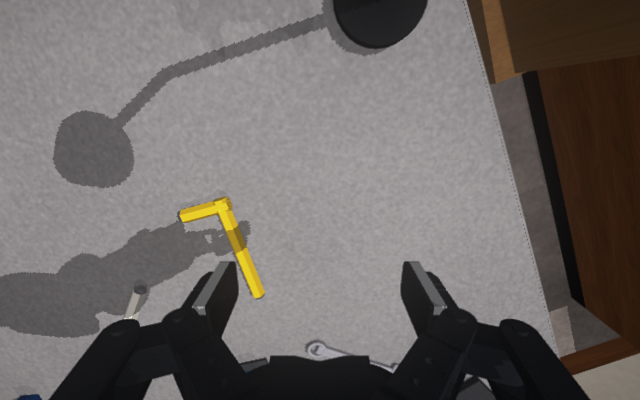

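Run:
```python
from h import *
a=load('top0')['frame'];b=load('scene0')['frame']
c1=cv2.resize(a[120:240,200:320],None,fx=3.3,fy=3.3,interpolation=cv2.INTER_CUBIC)
c2=cv2.resize(a[130:250,330:450],None,fx=3.3,fy=3.3,interpolation=cv2.INTER_CUBIC)
cv2.imwrite('pics/c1.png',np.hstack([c1,c2])[:,:,::-1])
c1=cv2.resize(b[130:230,330:460],None,fx=3,fy=3,interpolation=cv2.INTER_CUBIC)
c2=cv2.resize(b[200:300,230:360],None,fx=3,fy=3,interpolation=cv2.INTER_CUBIC)
cv2.imwrite('pics/c2.png',np.hstack([c1,c2])[:,:,::-1])
t=load('top0');s=load('scene0')
print('stand',atz(t,[(256,184)],.05),'key short ends',atz(t,[(248,182),(267,182)],.162))
print('clamp screw',atz(t,[(370,185)],.062),'bar ends',atz(t,[(385,156),(366,221)],.03))
```

```text
stand [[0.53200238 0.2318957  0.05      ]] key short ends [[0.52932111 0.24162055 0.162     ]
 [0.52783561 0.1810283  0.162     ]]
clamp screw [[ 0.51811677 -0.15563731  0.062     ]] bar ends [[ 0.61967558 -0.21346006  0.03      ]
 [ 0.39714109 -0.14173897  0.03      ]]
```

View pics/c1.png

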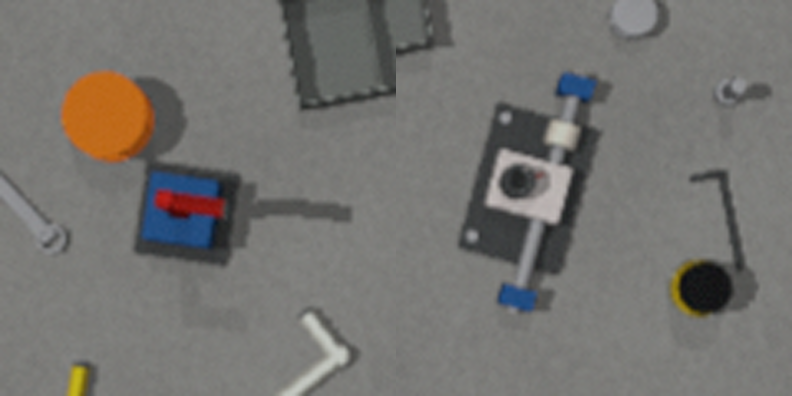

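View pics/c2.png

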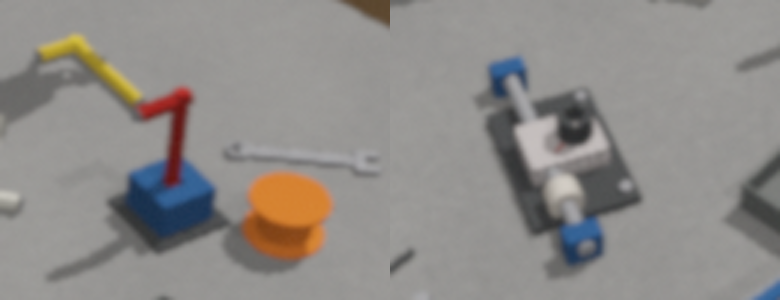

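```bash
cat >> h.py <<'E'
from scipy.spatial.transform import Rotation as Ro
def tool():
    s=env.get_state(); q=s['orientation']; return s, Ro.from_quat([q[1],q[2],q[3],q[0]]).as_matrix(), s['tcp_pos']
E
python3 - <<'E'
from h import *
s,R,p=tool(); r=load('wrist0'); T=np.array(r['camera_from_world'])
c=-T[:3,:3].T@T[:3,3]
print('cam in tool',R.T@(c-p),'view dir in tool',R.T@T[2,:3],'cam x in tool',R.T@T[0,:3])
t=load('top0')
print('bobbin',atz(t,[(232,154)],.05),'white',atz(t,[(292,235)],.01))
E
```

```text
cam in tool [ 0.08472899  0.00078537 -0.1430843 ] view dir in tool [-3.27726200e-01 -5.41744248e-04  9.44772589e-01] cam x in tool [-1.84154086e-04  9.99999853e-01  5.09532193e-04]
bobbin [[0.63741757 0.31286587 0.05      ]] white [[0.35426141 0.11470921 0.01      ]]
```

Emit:
step_arm(
  series=[
    [[4,-5,5],-0.17,0],
    [[8,-9.5,8],-0.35,0],
    [[12,-14,8],-0.52,0],
    [[16,-18.5,8],-0.7,0],
    [[20,-23,8],-0.87,0],
  ],
  newtons=25,
)

```text
clock: 0.78
tcp_pos: [0.4396, 0.2973, 0.3107]
orientation: [-0.0, 0.614, 0.79, -0.0]
wrist_force: [1.1, 1.3, 0.0]
finger_gap: 0.0854
```

Emit:
step_arm(
  series=[
    [[4.5,-5,-1],-0.17,0],
    [[9,-10,-2],-0.33,0],
    [[9,-10.7,-2],-0.33,0],
    [[9,-10.7,-2],-0.33,0],
  ],
)

```text
clock: 1.27
tcp_pos: [0.5296, 0.1893, 0.2901]
orientation: [-0.001, 0.735, 0.678, -0.001]
wrist_force: [-0.4, -0.5, 1.1]
finger_gap: 0.0853
```

Run:
```python
from h import *
r=cam('wrist','w1'); s=env.get_state(); print(s['joint_pos'],s['tcp_pos'],s['wrist_force'],s['ft_torque'])
```

```text
[2.01998393e-01 2.81474693e-01 1.46535652e-01 1.43750856e+00
 1.20888519e-03 1.85291631e+00] [0.52911576 0.19038914 0.29060079] [-1.14627666 -0.14234871 -0.75030906] [-0.02273054  0.01134431  0.01811648]
```

View pics/w1.png

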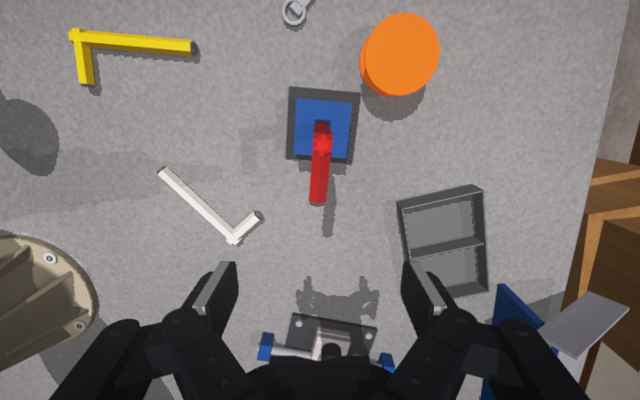

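Run:
```python
from h import *
a=load('w1')['frame']
c=cv2.resize(a[75:220,270:380],None,fx=4,fy=4,interpolation=cv2.INTER_CUBIC)
cv2.imwrite('pics/c3.png',c[:,:,::-1])
```

```text
(no output)
```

View pics/c3.png

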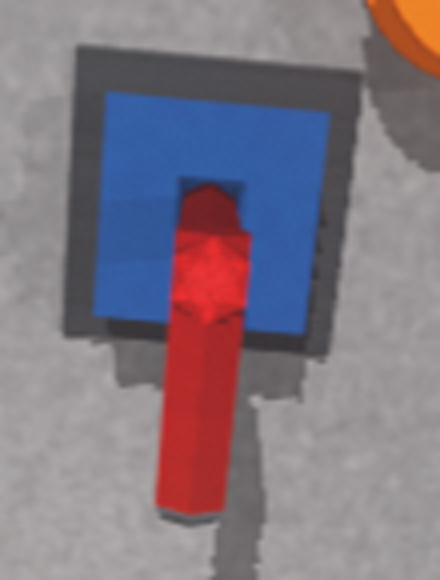

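Run:
```python
from h import *
r=load('w1')
P=lambda l: np.array(l,float)/4+[270,75]
c=atz(r,P([(106,93),(330,113),(305,333),(93,316)]),.05); print(c, c.mean(0)); 
for i in range(4): print(np.linalg.norm(c[i]-c[(i+1)%4]))
d=(c[3]+c[2]-c[0]-c[1])[:2]; print('stand x yaw',np.degrees(np.arctan2(d[1],d[0]))); d=(c[1]+c[2]-c[0]-c[3])[:2]; print('stand y+-90',np.degrees(np.arctan2(d[1],d[0]))-90)
# short arm: edges at mid height z=.162
e=atz(r,P([(170,330),(242,330),(157,507),(224,507)]),.162); print(e)
m1=(e[0]+e[1])/2;m2=(e[2]+e[3])/2; d=m2-m1; print('arm yaw',np.degrees(np.arctan2(d[1],d[0])), np.linalg.norm(e[0]-e[1]),np.linalg.norm(e[2]-e[3]))
print('tip',m2)
```

```text
[[0.50850468 0.28264782 0.05      ]
 [0.57787236 0.27103145 0.05      ]
 [0.56648047 0.20240694 0.05      ]
 [0.49677628 0.21376046 0.05      ]] [0.53740845 0.24246167 0.05      ]
0.07033360007002652
0.06956362988530942
0.07062278024639108
0.06987864444018027
stand x yaw -99.54404975461142
stand y+-90 -99.37862123466789
[[0.52637391 0.2267573  0.162     ]
 [0.54326444 0.22538256 0.162     ]
 [0.51923688 0.18317029 0.162     ]
 [0.5357857  0.18183247 0.162     ]]
arm yaw -99.52175619343966 0.016946388650326553 0.016602812451312524
tip [0.52751129 0.18250138 0.162     ]
```

Emit:
step_arm(
  series=[
    [[0.8,5.1,0],-0.085,0],
    [[0.8,5.1,-4.5],-0.085,0],
    [[0.8,5.1,-9],-0.085,0],
    [[0.8,5.1,-12],-0.085,0],
    [[0.8,5.1,-12],-0.085,0],
  ],
)

```text
clock: 1.95
tcp_pos: [0.534, 0.2427, 0.1687]
orientation: [-0.002, 0.762, 0.648, -0.003]
wrist_force: [-0.1, -0.3, -0.2]
finger_gap: 0.0853
```

Run:
```python
from h import *
r=cam('wrist','w2'); s,R,p=tool(); print(p,s['wrist_force'],np.degrees(np.arctan2(R[1,1],R[0,1])))
```

```text
[0.53557146 0.24273637 0.17072688] [-0.74742024 -0.03840817  0.92584722] -9.296096313007338
```

View pics/w2.png

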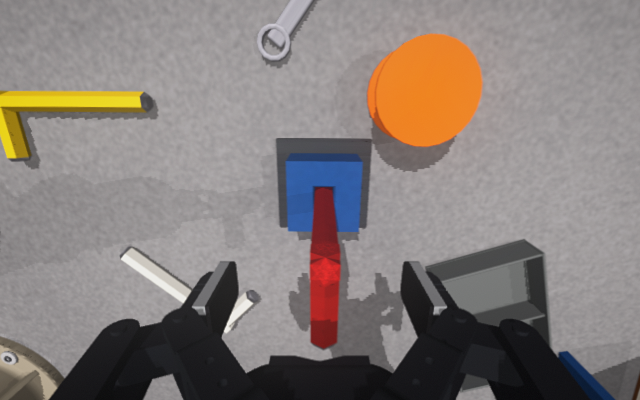

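Emit:
step_arm(
  series=[
    [[0.2,0,-3.5],0,0],
    [[0.2,0,-6.6],0,0],
    [[0.2,0,-6.6],0,100],
    [[0.2,0,-6.6],0,200],
    [[0.2,0,-6.6],0,255],
  ],
  newtons=25,
)

```text
clock: 2.62
tcp_pos: [0.539, 0.2434, 0.107]
orientation: [-0.001, 0.762, 0.648, 0.001]
wrist_force: [0.5, -0.4, 0.2]
finger_gap: 0.0323
```

Emit:
step_arm(
  series=[
    [[0,0,0],0,255],
    [[0,0,0],0,255],
    [[0,0,0],0,255],
  ],
)

```text
clock: 3.0
tcp_pos: [0.5387, 0.2436, 0.1078]
orientation: [-0.001, 0.762, 0.648, 0.001]
wrist_force: [-4.5, 0.0, 5.5]
finger_gap: 0.0168
```

Emit:
step_arm(
  series=[
    [[0,0,1.5],0,255],
    [[0,0,3.5],0,255],
    [[0,0,5.5],0,255],
    [[0,0,5.5],0,255],
  ],
)

```text
clock: 3.5
tcp_pos: [0.5403, 0.2437, 0.1647]
orientation: [0.0, 0.762, 0.648, 0.003]
wrist_force: [0.6, -0.1, -4.2]
finger_gap: 0.0168
```

Run:
```python
from h import *
r=cam('wrist','w3'); s,R,p=tool(); print(p,s['wrist_force'],s['ft_torque'],np.degrees(np.arctan2(R[1,1],R[0,1])))
r=cam('scene','s3');a=r['frame']
cv2.imwrite('pics/c4.png',np.hstack([cv2.resize(a[80:240,300:480],None,fx=2.2,fy=2.2,interpolation=cv2.INTER_CUBIC),load('w3')['frame'][24:376,120:500]])[:,:,::-1])
```

```text
[0.53950204 0.24354568 0.16332672] [-0.31947816 -0.5919058  -5.22049994] [0.0184683  0.02497821 0.01084273] -9.27842978469005
```

View pics/c4.png

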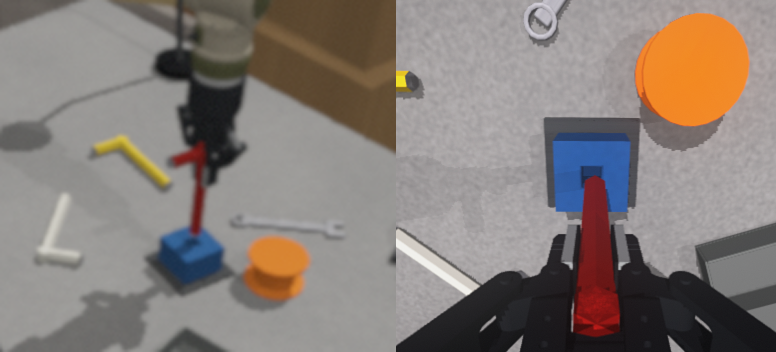

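Emit:
step_arm(
  series=[
    [[0.4,2.5,0],0,255],
    [[0.9,5.1,0],0,255],
    [[0.9,5.1,-1.5],0,255],
    [[0.9,5.1,-4.2],0,255],
    [[0.9,5.1,-4.2],0,255],
  ],
  newtons=20,
)

```text
clock: 4.22
tcp_pos: [0.5448, 0.2927, 0.1164]
orientation: [-0.002, 0.762, 0.647, -0.003]
wrist_force: [-0.5, -0.5, -4.0]
finger_gap: 0.0169
```

```bash
cat >> h.py <<'E'
C=np.array([.5374,.2425]);yaw=np.radians(-99.5);u=np.array([np.cos(yaw),np.sin(yaw)])
E
python3 - <<'E'
from h import *
r=cam('wrist','w4'); s,R,p=tool(); print(p,s['wrist_force'],s['ft_torque'],np.degrees(np.arctan2(R[1,1],R[0,1])))
a0=35+1e3*(p[:2]-C)@u; print('a',a0)
z0=p[2]*1e3
for f,sd in [(90,87),(80,87),(70,87),(60,87),(50,87),(40,87),(30,88),(20,89),(12,91),(7,93),(3,94)]:
    f_=np.radians(f); a=sd*np.cos(f_)-9.8*np.sin(f_); z=50+sd*np.sin(f_)+9.8*np.cos(f_)-19
    d=(a-a0)*u; print(f,'shift cm',np.round([d[0]/10,d[1]/10,(z-z0)/10],2))
E
```

```text
[0.54600802 0.29314943 0.11822249] [ 0.09890202 -0.18769536 -3.51465374] [ 0.05974944 -0.00238671 -0.04803353] -9.307613612372998
a -16.375536925672655
90 shift cm [-0.11 -0.65 -0.02]
80 shift cm [-0.36 -2.15  0.02]
70 shift cm [-0.61 -3.64 -0.21]
60 shift cm [-0.85 -5.07 -0.7 ]
50 shift cm [-1.07 -6.39 -1.43]
40 shift cm [-1.27 -7.57 -2.38]
30 shift cm [-1.45 -8.65 -3.47]
20 shift cm [-1.6  -9.53 -4.76]
12 shift cm [ -1.71 -10.19  -5.87]
7 shift cm [ -1.77 -10.6   -6.62]
3 shift cm [ -1.81 -10.82  -7.25]
```

View pics/w4.png

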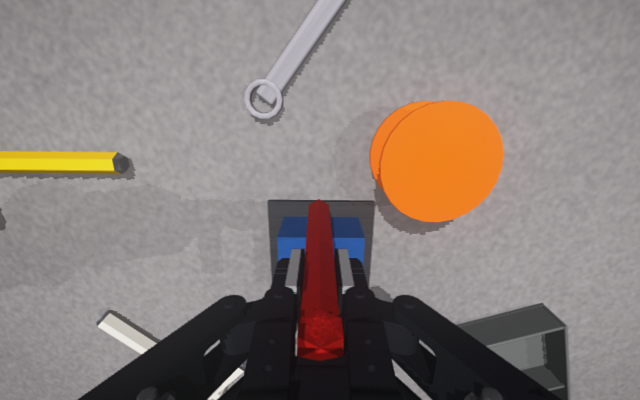

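Emit:
step_arm(
  series=[
    [[-0.1,-0.65,0],0,255],
    [[-0.35,-2.1,0],0,255],
    [[-0.6,-3.6,-0.2],0,255],
    [[-0.6,-3.6,-0.2],0,255],
  ],
)

```text
clock: 4.78
tcp_pos: [0.5401, 0.2554, 0.1168]
orientation: [-0.001, 0.763, 0.647, -0.002]
wrist_force: [0.9, 0.1, -2.9]
finger_gap: 0.0167
```

Run:
```python
from h import *
r=cam('wrist','w5'); s,R,p=tool(); print(p,s['wrist_force'],s['ft_torque'],s['finger_gap'])
```

```text
[0.54009408 0.25573378 0.11664737] [ 0.43253012 -0.48369789 -4.75081097] [ 0.01059729 -0.05538217 -0.01362174] 0.016676290785066394
```

View pics/w5.png

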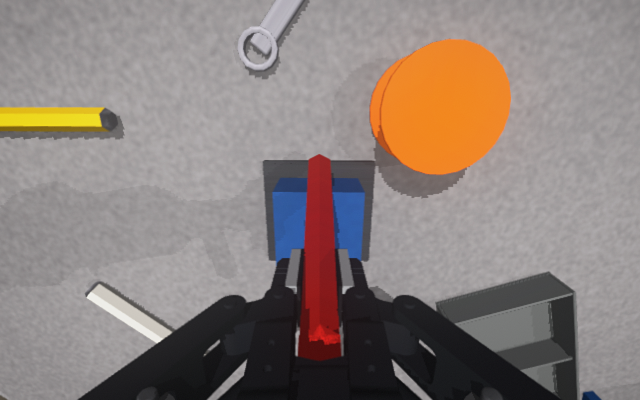

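Emit:
step_arm(
  series=[
    [[-0.25,-1.35,-0.5],0,255],
    [[-0.45,-2.65,-1.25],0,255],
    [[-0.7,-3.85,-2.2],0,255],
    [[-0.85,-4.9,-3.3],0,255],
    [[-0.85,-4.9,-3.3],0,255],
  ],
)

```text
clock: 5.45
tcp_pos: [0.5305, 0.2052, 0.0821]
orientation: [-0.001, 0.763, 0.646, -0.003]
wrist_force: [-0.4, 0.0, -3.7]
finger_gap: 0.017
```

Run:
```python
from h import *
r=cam('wrist','w6'); s,R,p=tool(); print(p,s['wrist_force'],s['ft_torque'],s['finger_gap'])
r=cam('scene','s6');a=r['frame']
cv2.imwrite('pics/c6.png',np.hstack([cv2.resize(a[80:240,300:480],None,fx=2.2,fy=2.2,interpolation=cv2.INTER_CUBIC),load('w6')['frame'][24:376,120:500]])[:,:,::-1])
a0=35+1e3*(p[:2]-C)@u; print('a',a0)
z0=p[2]*1e3
for f,sd in [(30,88),(20,89),(12,91),(7,93),(3,94)]:
    f_=np.radians(f); a=sd*np.cos(f_)-9.8*np.sin(f_); z=50+sd*np.sin(f_)+9.8*np.cos(f_)-19
    d=(a-a0)*u; print(f,'shift cm',np.round([d[0]/10,d[1]/10,(z-z0)/10],2))
```

```text
[0.53056866 0.20567588 0.0825004 ] [ 0.04697467  0.2940114  -4.11748438] [-0.11341784  0.00528125 -0.00815523] 0.016421352481592405
a 72.44659982861562
30 shift cm [0.02 0.11 0.1 ]
20 shift cm [-0.13 -0.77 -1.19]
12 shift cm [-0.24 -1.43 -2.3 ]
7 shift cm [-0.31 -1.84 -3.04]
3 shift cm [-0.35 -2.06 -3.68]
```

View pics/c6.png

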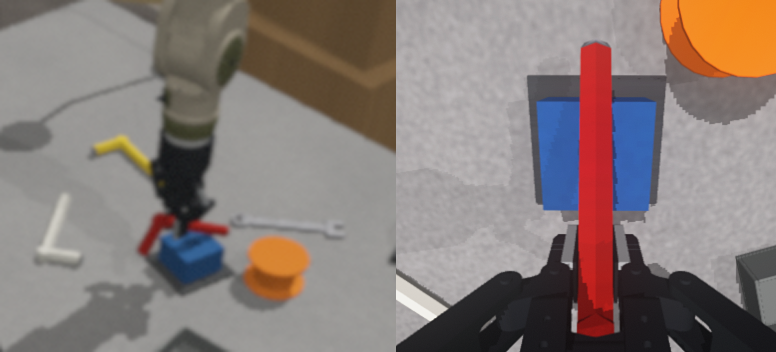

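```bash
cat >> h.py <<'E'
def tipphi(r,R,p,d=35,pr=True):
    G=p-0.019*R[:,2]
    L=(150-d)/1e3
    out=[]
    for f in range(-20,95,5):
        f_=np.radians(f); X=G+L*(np.cos(f_)*R[:,0]+np.sin(f_)*R[:,2])
        out.append((f,*np.round(proj(r,X)[0],0)))
    return out
E
python3 - <<'E'
from h import *
s,R,p=tool(); print([o for o in tipphi(load('w6'),R,p) if -10<o[0]<50])
cv2.imwrite('pics/c7.png',cv2.resize(load('w6')['frame'][30:130,260:380],None,fx=5,fy=5)[:,:,::-1])
E
```

```text
[(-5, np.float64(318.0), np.float64(10.0)), (0, np.float64(318.0), np.float64(17.0)), (5, np.float64(318.0), np.float64(25.0)), (10, np.float64(318.0), np.float64(34.0)), (15, np.float64(318.0), np.float64(44.0)), (20, np.float64(318.0), np.float64(54.0)), (25, np.float64(318.0), np.float64(65.0)), (30, np.float64(318.0), np.float64(76.0)), (35, np.float64(319.0), np.float64(87.0)), (40, np.float64(319.0), np.float64(97.0)), (45, np.float64(319.0), np.float64(108.0))]
```

View pics/c7.png

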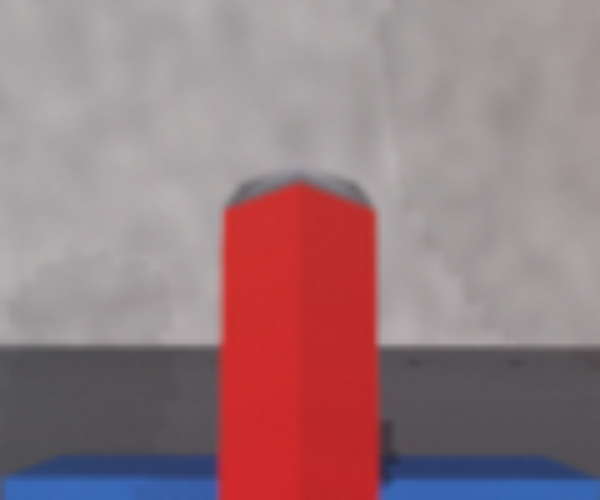

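Emit:
step_arm(
  series=[
    [[-0.15,-0.8,-1.2],0,255],
    [[-0.25,-1.45,-2.3],0,255],
    [[-0.3,-1.85,-3.0],0,255],
    [[-0.35,-2.1,-3.6],0,255],
    [[-0.35,-2.1,-3.6],0,255],
  ],
)

```text
clock: 6.18
tcp_pos: [0.5268, 0.1846, 0.0462]
orientation: [-0.001, 0.763, 0.646, -0.004]
wrist_force: [0.8, 0.6, -2.4]
finger_gap: 0.0167
```

Run:
```python
from h import *
r=cam('wrist','w8'); s,R,p=tool(); print(p,s['wrist_force'],s['ft_torque'],s['finger_gap'])
r=cam('scene','s8');a=r['frame']
cv2.imwrite('pics/c8.png',np.hstack([cv2.resize(a[80:240,300:480],None,fx=2.2,fy=2.2,interpolation=cv2.INTER_CUBIC),load('w8')['frame'][0:352,120:500]])[:,:,::-1])
print([o for o in tipphi(load('w8'),R,p) if -20<o[0]<30])
```

```text
[0.52683155 0.18461734 0.04647259] [ 0.39811803 -0.14729087 -3.48176638] [ 0.09206765 -0.00116841  0.02015722] 0.016372611787367916
[(-15, np.float64(318.0), np.float64(7.0)), (-10, np.float64(318.0), np.float64(9.0)), (-5, np.float64(318.0), np.float64(14.0)), (0, np.float64(318.0), np.float64(20.0)), (5, np.float64(318.0), np.float64(28.0)), (10, np.float64(318.0), np.float64(37.0)), (15, np.float64(319.0), np.float64(46.0)), (20, np.float64(319.0), np.float64(57.0)), (25, np.float64(319.0), np.float64(67.0))]
```

View pics/c8.png

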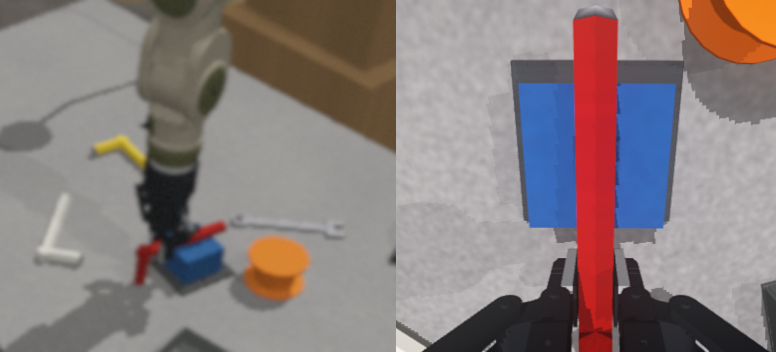

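Run:
```python
from h import *
r=load('w8');s,R,p=tool()
cv2.imwrite('pics/c9.png',cv2.resize(r['frame'][0:60,280:360],None,fx=7,fy=7,interpolation=cv2.INTER_CUBIC)[:,:,::-1])
cv2.imwrite('pics/c9b.png',cv2.resize(r['frame'][230:400,240:400],None,fx=4,fy=4,interpolation=cv2.INTER_CUBIC)[:,:,::-1])
for f in range(-10,25,5):
    f_=np.radians(f);l=np.cos(f_)*R[:,0]+np.sin(f_)*R[:,2]; n=np.sin(f_)*R[:,0]-np.cos(f_)*R[:,2]
    for d in (33,):
        G=p-.019*R[:,2]
        print(f,d,np.round(proj(r,[G+(.146-d/1e3)*l+.0098*n, G+(.146-d/1e3)*l+.0049*n+.0085*R[:,1],G+(.146-d/1e3)*l+.0049*n-.0085*R[:,1]]),1).tolist())
```

```text
-10 33 [[317.9, 13.5], [346.5, 15.0], [289.5, 15.1]]
-5 33 [[318.1, 14.7], [344.1, 17.5], [292.2, 17.6]]
0 33 [[318.2, 18.7], [341.9, 22.4], [294.6, 22.5]]
5 33 [[318.3, 24.6], [340.1, 29.1], [296.6, 29.1]]
10 33 [[318.4, 32.1], [338.5, 37.0], [298.4, 37.0]]
15 33 [[318.5, 40.5], [337.1, 45.7], [300.0, 45.8]]
20 33 [[318.6, 49.8], [335.9, 55.2], [301.3, 55.2]]
```

View pics/c9.png

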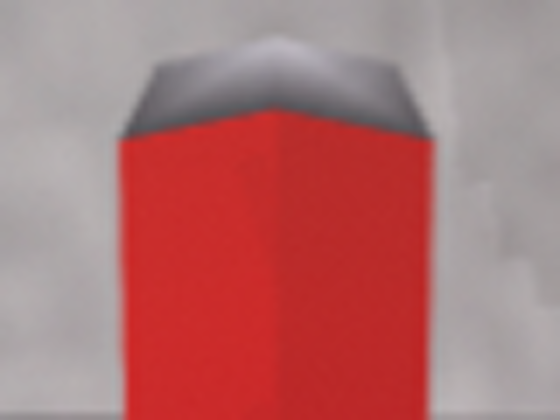

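View pics/c9b.png

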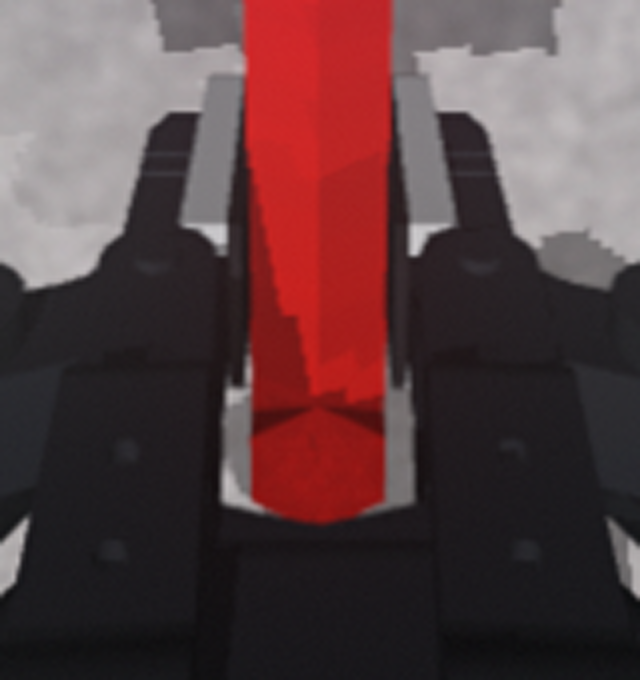

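Run:
```python
from h import *
from scipy.optimize import least_squares
r=load('w8');s,R,p=tool()
obs=np.array([[319.5,15.6],[342,19.7],[297.3,19.7],[319.5,331.7]])
def model(q,k=3):
    f_,d,h,yo=q
    l=np.cos(f_)*R[:,0]+np.sin(f_)*R[:,2]; n=np.sin(f_)*R[:,0]-np.cos(f_)*R[:,2]
    G=p-h*R[:,2]+yo*R[:,1]; B=G-d*l
    return proj(r,[B+.146*l+.0098*n,B+.146*l+.0049*n+.0085*R[:,1],B+.146*l+.0049*n-.0085*R[:,1],B+.0098*n+0*l])
for h in (.017,.019,.021):
  q=least_squares(lambda q:(model([q[0],q[1],h,q[2]])-obs)[:3].ravel(),[0,.035,0]); print(h,np.degrees(q.x[0]),q.x[1:],q.cost,model([q.x[0],q.x[1],h,q.x[2]])[3])
```

```text
0.017 2.5219952632085447 [0.03058183 0.000482  ] 0.031237959430771355 [319.57878973 344.4495752 ]
0.019 3.4032776541901733 [0.0306469  0.00048192] 0.09530977145275292 [319.57995444 348.15446897]
0.021 4.292623511382493 [0.03068037 0.00048185] 0.20041349033009653 [319.58117503 351.91949272]
```

Emit:
step_arm(
  series=[
    [[0,0,-0.15],0,255],
    [[0,0,-0.25],0,255],
    [[0,0,-0.25],0,255],
  ],
)

```text
clock: 6.65
tcp_pos: [0.5269, 0.1844, 0.0442]
orientation: [-0.001, 0.763, 0.647, -0.004]
wrist_force: [-0.2, -2.1, -1.9]
finger_gap: 0.0162
```

Emit:
step_arm(
  series=[
    [[0,0,0],0,255],
    [[0,0,2],0,255],
    [[0,0,5],0,255],
    [[0,0,10],0,255],
    [[0,0,10],0,255],
  ],
  newtons=50,
)

```text
clock: 7.28
tcp_pos: [0.5298, 0.1851, 0.1481]
orientation: [0.001, 0.763, 0.647, -0.0]
wrist_force: [1.6, -0.8, -5.1]
finger_gap: 0.016
```

Run:
```python
from h import *
r=cam('wrist','w10'); s,R,p=tool(); print(p,s['wrist_force'],s['ft_torque'],s['finger_gap'])
pickle.dump((R,p),open('pics/w10t.pkl','wb'))
c1=cv2.resize(r['frame'][0:60,280:360],None,fx=7,fy=7,interpolation=cv2.INTER_CUBIC)
c2=cv2.resize(r['frame'][310:370,280:360],None,fx=7,fy=7,interpolation=cv2.INTER_CUBIC)
cv2.imwrite('pics/c10.png',np.vstack([c1[:300],c2[:,:]])[:,:,::-1])
```

```text
[0.5282141  0.18475024 0.14570747] [-0.2367826  -0.31306662 -4.47488092] [-0.108179    0.0910337   0.03517823] 0.015846539670448096
```

View pics/c10.png

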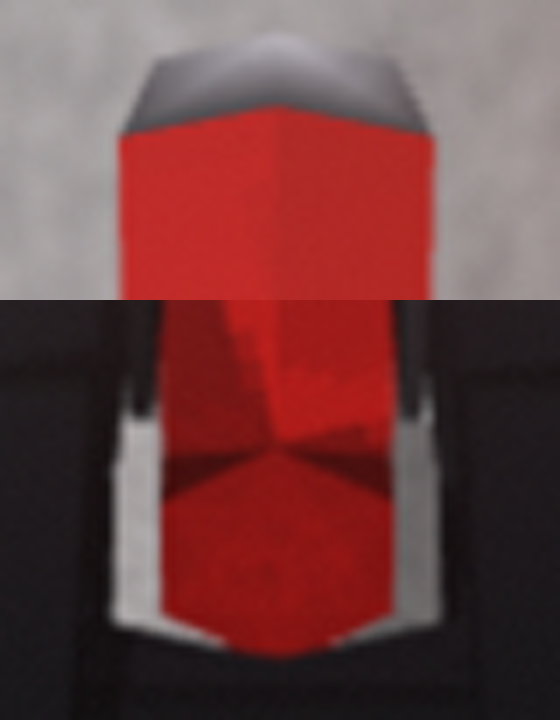

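View pics/w10.png

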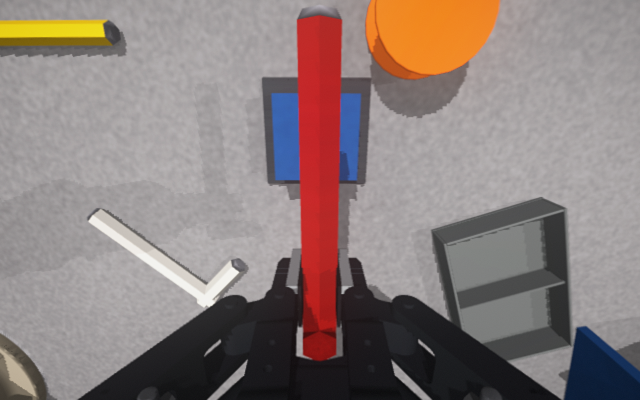

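```bash
cat >> h.py <<'E'
from scipy.optimize import least_squares
def keyfit(r,R,p,obs,h0=None):
    # obs 9 pts: ridge end,right,left; hex inner,RU,RL,bottom,LL,LU
    obs=np.array(obs,float)
    def model(q):
        f_,d,h,yo,c,ya=q
        X=np.cos(ya)*R[:,0]+np.sin(ya)*R[:,1];Y=-np.sin(ya)*R[:,0]+np.cos(ya)*R[:,1]
        l=np.cos(f_)*X+np.sin(f_)*R[:,2]; n=np.sin(f_)*X-np.cos(f_)*R[:,2]
        G=p-h*R[:,2]+yo*R[:,1]; B=G-d*l
        P=[B+.146*l+.00981*n,B+.146*l+.0049*n+.0085*Y,B+.146*l+.0049*n-.0085*Y]
        P+=[B+c*n+a*l+b*Y for a,b in [(.0098,0),(.0049,.0085),(-.0049,.0085),(-.0098,0),(-.0049,-.0085),(.0049,-.0085)]]
        return proj(r,P),B,B-.06*n
    f=lambda q:np.r_[(model(q)[0]-obs).ravel(),(q[2]-.018)/.001*.5,(q[4]-.009)/.0005*.3]
    q=least_squares(f,[0,.033,.018,0,.009,0],x_scale=[.1,.01,.01,.01,.01,.1]).x
    return q,model(q),obs
E
python3 - <<'E'
from h import *
R,p=pickle.load(open('pics/w10t.pkl','rb'));r=load('w10')
q,(m,B,S),o=keyfit(r,R,p,[(319.7,15),(342,19.1),(297.1,19.3),(319.7,331.4),(336,338.6),(336,354.6),(320,361),(303.1,354.6),(303.1,338.3)])
print('phi',np.degrees(q[0]),'d,h,yo,c',q[1:5],'yaw',np.degrees(q[5])); print(np.round(m-o,1).tolist()); print('tip in tool',R.T@(S-p),'bend',R.T@(B-p))
E
```

```text
phi 1.3671863554850774 d,h,yo,c [0.03037626 0.02038627 0.00194094 0.01049969] yaw -0.021819891147808274
[[-0.1, 0.1], [0.5, 0.2], [-0.4, -0.0], [-0.0, -0.6], [0.6, 0.1], [0.3, -0.5], [-0.3, 0.6], [-0.1, -0.4], [-0.4, 0.5]]
tip in tool [-0.03179919  0.00195305  0.03887188] bend [-0.03036761  0.0019525  -0.02111104]
```

```bash
cat >> h.py <<'E'
def calib():
    q=[2.21087579e-01,9.75253716e-01,-6.43855617e-04,-2.40871524e-04]
    R=Ro.from_quat(q).as_matrix();p=np.array([0.24774926,0.51847229,0.23062097])
    T=np.array(load('wrist0')['camera_from_world']);W=np.eye(4);W[:3,:3]=R;W[:3,3]=p
    return T@W   # cam_from_tool
def toolcam(r):
    W=np.linalg.inv(np.array(r['camera_from_world']))@calib(); return W[:3,:3],W[:3,3]
E
python3 - <<'E'
from h import *
r=load('w10');R,p=toolcam(r);print(p,np.degrees(np.arctan2(R[1,1],R[0,1])))
q,(m,B,S),o=keyfit(r,R,p,[(319.7,15),(342,19.1),(297.1,19.3),(319.7,331.4),(336,338.6),(336,354.6),(320,361),(303.1,354.6),(303.1,338.3)])
print('phi',np.degrees(q[0]),'d,h,yo,c',q[1:5],'yaw',np.degrees(q[5])); print(np.round(m-o,1).tolist()); print('tip in tool',R.T@(S-p),'bend',R.T@(B-p))
for w in ['w2','w4','w6','w8']: print(toolcam(load(w))[1])
E
```

```text
[0.5294687  0.1859441  0.14835599] -9.436713411609574
phi 1.6678356716560299 d,h,yo,c [0.03181443 0.01851245 0.00099005 0.00950636] yaw -0.03196905819057598
[[-0.1, 0.0], [0.5, 0.2], [-0.5, 0.0], [-0.1, -0.7], [0.6, 0.1], [0.3, -0.4], [-0.3, 0.7], [-0.1, -0.4], [-0.4, 0.4]]
tip in tool [-0.03354725  0.00100877  0.04053617] bend [-0.03180095  0.00100779 -0.01943841]
[0.53375147 0.24349579 0.16895774]
[0.54453292 0.29355126 0.11664749]
[0.53020174 0.20601761 0.08228777]
[0.52647894 0.18541019 0.04643654]
```

Emit:
step_arm(
  series=[
    [[-1.2,-6,2],0,255],
    [[-2.4,-12,2],0,255],
    [[-3.6,-18,2],0,255],
    [[-4.8,-24,2],0,255],
    [[-6,-30,2],0,255],
  ],
)

```text
clock: 7.95
tcp_pos: [0.4665, -0.1165, 0.1638]
orientation: [-0.001, 0.763, 0.647, -0.003]
wrist_force: [0.7, -0.3, -4.5]
finger_gap: 0.0165
```

Emit:
step_arm(
  series=[
    [[-0.8,-4,0],0,255],
    [[-1.6,-7.5,0],0,255],
    [[-1.6,-7.5,0],0,255],
    [[-1.6,-7.5,0],0,255],
    [[-1.6,-7.5,0],0,255],
  ],
)

```text
clock: 8.57
tcp_pos: [0.4502, -0.1902, 0.163]
orientation: [-0.002, 0.762, 0.647, -0.003]
wrist_force: [-0.1, 0.2, -4.0]
finger_gap: 0.0157
```

Run:
```python
from h import *
r=cam('wrist','w11'); s,R,p=tool(); print(p,toolcam(r)[1],s['wrist_force'],s['ft_torque'],s['finger_gap'])
```

```text
[ 0.45038213 -0.1902877   0.16328341] [ 0.44988302 -0.18939976  0.16325382] [ 0.3339797   0.4354859  -4.15283427] [-0.11416629  0.00714714  0.00185846] 0.015990458518328244
```

View pics/w11.png

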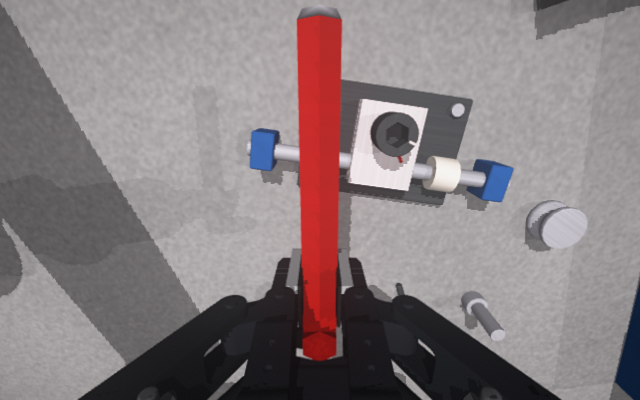

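Run:
```python
from h import *
r=load('w11')
cv2.imwrite('pics/c11.png',cv2.resize(r['frame'][95:180,350:440],None,fx=8,fy=8,interpolation=cv2.INTER_CUBIC)[:590,:,::-1])
```

```text
(no output)
```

View pics/c11.png

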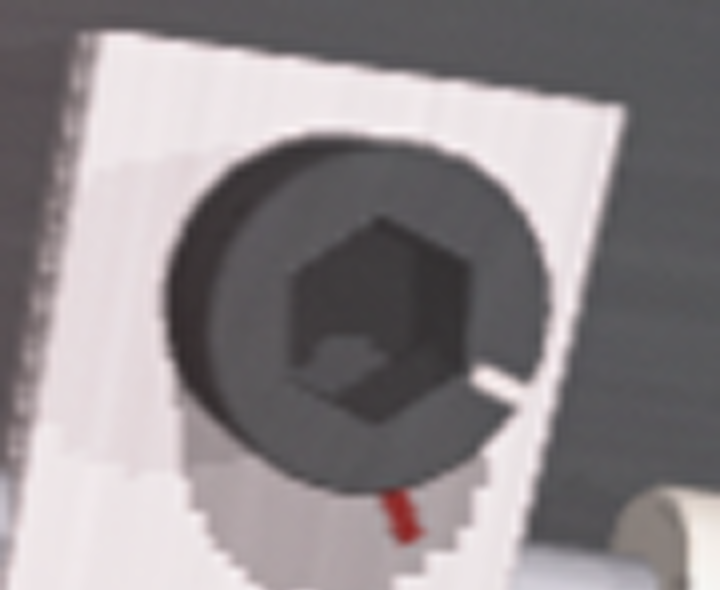

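Run:
```python
from h import *
r=load('w11')
P=np.array([(380,216),(470,268),(467,367),(376,424),(290,372),(292,270)])/8.+[350,95]-0.4375
X=atz(r,P,.062);c=X.mean(0);print(c)
for x in X: d=x-c; print(np.round(np.hypot(*d[:2])*1e3,2),np.round(np.degrees(np.arctan2(d[1],d[0])),1))
m=atz(r,np.array([(475,372),(520,392),(387,495),(407,540)])/8.+[350,95]-.4375,.062)
for x in m: d=x-c; print('mark',np.hypot(*d[:2])*1e3,np.degrees(np.arctan2(d[1],d[0])))
# head rim ellipse: approx extremes
t=load('top0');print(proj(t,c),proj(load('scene0'),c))
b=np.degrees(np.arctan2(*(atz(r,[(490,180)],.03)-atz(r,[(262,150)],.03))[0][[1,0]]));print('bar',b)
```

```text
[ 0.52296583 -0.14054868  0.062     ]
10.41 85.2
10.29 21.4
10.64 -35.7
10.65 -96.1
10.26 -158.3
10.62 142.5
mark 11.658053182437625 -36.06166548295142
mark 16.951793795156828 -34.78602270720083
mark 18.238973867964535 -91.75377551124117
mark 23.40488250267704 -87.10418703536749
[[365.47675934 183.6777475 ]] [[291.37323852 236.94503774]]
bar -16.747337614010455
```

Emit:
step_arm(
  series=[
    [[3.8,4.1,0],0.045,255],
    [[7.6,8.2,0],0.045,255],
    [[7.6,8.2,-2],0.045,255],
    [[7.6,8.2,-4.5],0.045,255],
    [[7.6,8.2,-4.5],0.045,255],
  ],
)

```text
clock: 9.25
tcp_pos: [0.5247, -0.1065, 0.1163]
orientation: [-0.004, 0.747, 0.665, -0.004]
wrist_force: [-1.2, -0.4, -4.6]
finger_gap: 0.0162
```

Emit:
step_arm(
  series=[
    [[0,0,0],0,255],
    [[0,0,0],0,255],
  ],
)

```text
clock: 9.5
tcp_pos: [0.5252, -0.1065, 0.1174]
orientation: [-0.003, 0.747, 0.665, -0.004]
wrist_force: [-0.1, 1.3, -4.1]
finger_gap: 0.0159
```

Run:
```python
from h import *
r=cam('wrist','w12'); s,R,p=tool(); print(p,toolcam(r)[1],s['wrist_force'],s['ft_torque'],np.degrees(np.arctan2(R[1,0],R[0,0])))
pc=toolcam(r)[1];print('cam target err mm',(pc-[.5260,-.1071,0])*1e3)
r=cam('scene','s12');a=r['frame']
cv2.imwrite('pics/c12.png',np.hstack([cv2.resize(a[180:300,220:360],None,fx=2.8,fy=2.8,interpolation=cv2.INTER_CUBIC),load('w12')['frame'][0:336,120:500]])[:,:,::-1])
```

```text
[ 0.52530954 -0.10669272  0.11737092] [ 0.52491795 -0.10573585  0.11755429] [ 1.20601687 -0.23849403 -3.96413955] [-0.06680857  0.03328755  0.02155605] 83.36938196398968
cam target err mm [ -1.08204981   1.36415361 117.55428794]
```

View pics/c12.png

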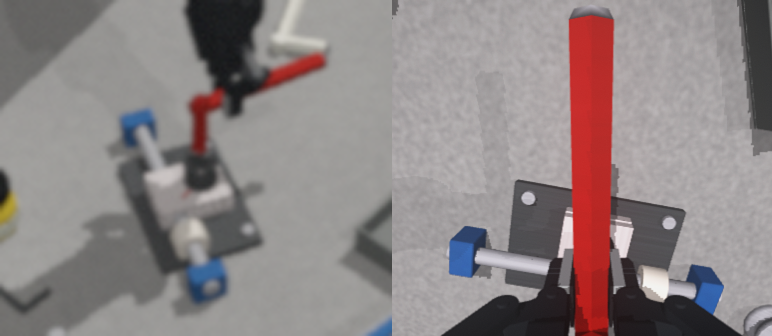

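Emit:
step_arm(
  series=[
    [[0.1,-0.15,-0.6],0,255],
    [[0.1,-0.15,-0.6],0,255],
    [[0.1,-0.15,-0.6],0,255],
  ],
)

```text
clock: 9.98
tcp_pos: [0.5262, -0.1084, 0.1112]
orientation: [-0.003, 0.747, 0.665, -0.004]
wrist_force: [-0.4, 0.1, -3.9]
finger_gap: 0.0161
```

Run:
```python
from h import *
r=cam('scene','s13'); w=cam('wrist','w13'); R,p=toolcam(w); s=env.get_state(); print(p,s['tcp_pos'],(p-[.5260,-.1071,0])*1e3)
S=p+R@[-.0335,.001,.0405]; B=p+R@[-.0318,.001,-.0194]
print(S,B, proj(r,[S,B,[.523,-.1405,.062]]))
a=cv2.resize(r['frame'][200:270,260:340],None,fx=8,fy=8,interpolation=cv2.INTER_CUBIC)
for q in proj(r,[S,B,[.523,-.1405,.062]]):
    cv2.circle(a,tuple(int(v) for v in (q-[260,200]+.5)*8),4,(0,255,0),1)
cv2.imwrite('pics/c13.png',a[:,:,::-1])
```

```text
[ 0.52591205 -0.10752884  0.11146974] [ 0.52625567 -0.10830166  0.11127667] [-8.79527257e-02 -4.28839225e-01  1.11469735e+02]
[ 0.52261425 -0.14096769  0.07104119] [ 0.52341966 -0.13920737  0.13093403] [[291.07733547 234.74913471]
 [291.02844956 219.5752426 ]
 [291.39389097 236.9440406 ]]
```

View pics/c13.png

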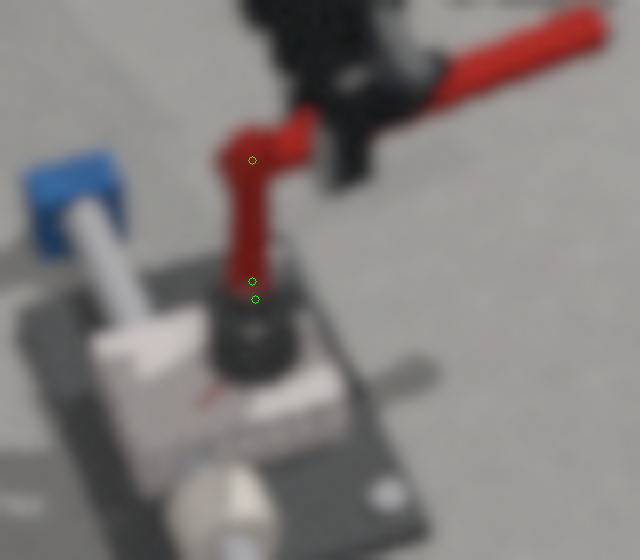

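Emit:
step_arm(
  series=[
    [[0,0.03,-0.5],0,255],
    [[0,0.03,-0.9],0,255],
    [[0,0.03,-1.2],0,255],
    [[0,0.03,-1.2],0,255],
  ],
)

```text
clock: 10.58
tcp_pos: [0.5261, -0.1079, 0.0989]
orientation: [-0.003, 0.747, 0.665, -0.004]
wrist_force: [0.0, 0.5, -4.3]
finger_gap: 0.0161
```

Emit:
step_arm(
  series=[
    [[0,0,-0.3],0,255],
    [[0,0,-0.6],0,255],
    [[0,0,-0.9],0,255],
    [[0,0,-0.9],0,255],
  ],
)

```text
clock: 11.08
tcp_pos: [0.5262, -0.108, 0.0897]
orientation: [-0.003, 0.747, 0.665, -0.004]
wrist_force: [0.4, -0.2, -5.6]
finger_gap: 0.016
```

Going in without contact force; about 9 mm remain.

Emit:
step_arm(
  series=[
    [[0,0,-0.3],0,255],
    [[0,0,-0.6],0,255],
    [[0,0,-0.8],0,255],
    [[0,0,-0.8],0,255],
  ],
)

```text
clock: 11.58
tcp_pos: [0.5262, -0.1081, 0.0815]
orientation: [-0.003, 0.747, 0.665, -0.004]
wrist_force: [0.7, -0.6, -4.6]
finger_gap: 0.0158
```

Emit:
step_arm(
  series=[
    [[0,0,-0.1],0,255],
    [[0,0,-0.2],0,255],
    [[0,0,-0.3],0,255],
    [[0,0,-0.3],0,255],
  ],
)

```text
clock: 12.08
tcp_pos: [0.5267, -0.1078, 0.0799]
orientation: [-0.003, 0.747, 0.665, -0.003]
wrist_force: [-1.3, 3.4, 7.2]
finger_gap: 0.0154
```

Run:
```python
from h import *
r=cam('scene','s14'); w=cam('wrist','w14'); s=env.get_state(); print(s['tcp_pos'],s['wrist_force'],s['ft_torque'])
a=cv2.resize(r['frame'][200:270,260:340],None,fx=5,fy=5,interpolation=cv2.INTER_CUBIC)
cv2.imwrite('pics/c14.png',np.hstack([a,w['frame'][0:350,140:500]])[:,:,::-1])
```

```text
[ 0.52671923 -0.10779793  0.07998125] [-1.81370786  2.23884319  6.62744666] [ 0.35123572  0.46865923 -0.08855   ]
```

View pics/c14.png

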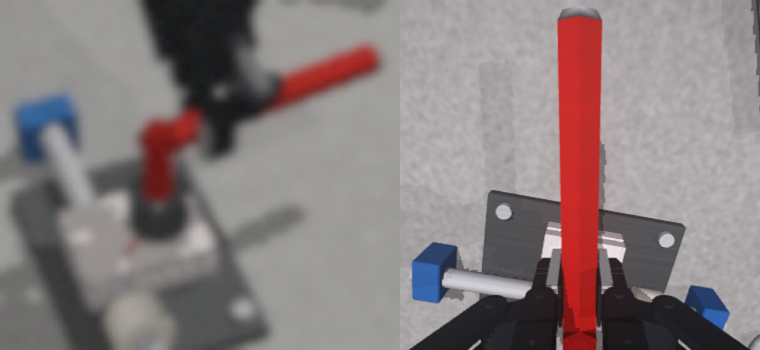

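Emit:
step_arm(
  series=[
    [[0,0,0.1],0,180],
    [[0,0,0.1],0,120],
    [[0,0,0.1],0,120],
    [[0,0,0.1],0,120],
    [[0,0,0.1],0,120],
  ],
  newtons=40,
)

```text
clock: 12.8
tcp_pos: [0.5266, -0.1078, 0.0808]
orientation: [-0.003, 0.747, 0.665, -0.003]
wrist_force: [-0.4, -0.1, -0.3]
finger_gap: 0.0451
```

Run:
```python
from h import *
r=cam('scene','s15'); w=cam('wrist','w15'); s=env.get_state(); print(s['tcp_pos'],s['wrist_force'],s['ft_torque'],s['finger_gap'])
a=cv2.resize(r['frame'][200:270,260:340],None,fx=5,fy=5,interpolation=cv2.INTER_CUBIC)
cv2.imwrite('pics/c15.png',np.hstack([a,w['frame'][0:350,140:500]])[:,:,::-1])
```

```text
[ 0.52667164 -0.10780427  0.08087589] [-0.27700058 -0.37698458  0.44451784] [ 0.02447446  0.05421772 -0.02018667] 0.045174149356140836
```

View pics/c15.png

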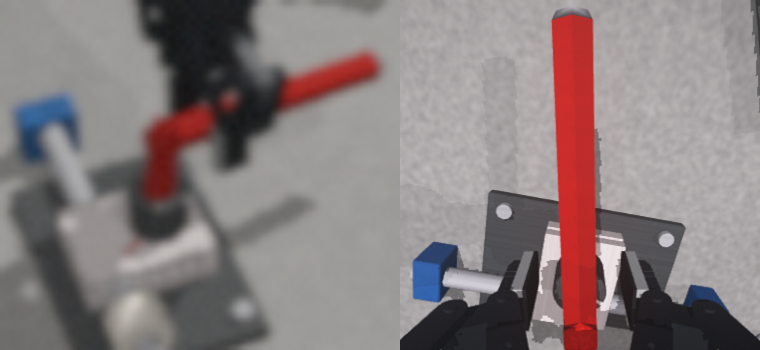

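Run:
```python
from h import *
w=load('w15')
cv2.imwrite('pics/c15b.png',cv2.resize(w['frame'][0:60,270:350],None,fx=7,fy=7,interpolation=cv2.INTER_CUBIC)[:,:,::-1])
B=np.array([.523,-.1405,.1])
for f in range(0,13,2):
  for y in (83,85,87):
    f_,y_=np.radians([f,y]); l=np.array([np.cos(y_)*np.cos(f_),np.sin(y_)*np.cos(f_),-np.sin(f_)]);n=np.array([np.cos(y_)*np.sin(f_),np.sin(y_)*np.sin(f_),np.cos(f_)]);Y=np.cross(n,l)
    q=proj(w,[B+.146*l+.0098*n,B+.146*l+.0049*n+.0085*Y,B+.146*l+.0049*n-.0085*Y]);print(f,y,np.round(q,0).tolist())
```

```text
0 83 [[321.0, 19.0], [297.0, 22.0], [344.0, 23.0]]
0 85 [[306.0, 19.0], [283.0, 24.0], [330.0, 22.0]]
0 87 [[291.0, 20.0], [269.0, 25.0], [316.0, 22.0]]
2 83 [[321.0, 22.0], [298.0, 26.0], [343.0, 26.0]]
2 85 [[306.0, 22.0], [285.0, 27.0], [330.0, 25.0]]
2 87 [[292.0, 23.0], [271.0, 28.0], [316.0, 25.0]]
4 83 [[321.0, 25.0], [299.0, 29.0], [342.0, 29.0]]
4 85 [[307.0, 25.0], [286.0, 30.0], [329.0, 29.0]]
4 87 [[294.0, 26.0], [273.0, 32.0], [316.0, 29.0]]
6 83 [[321.0, 29.0], [300.0, 33.0], [342.0, 33.0]]
6 85 [[308.0, 29.0], [288.0, 34.0], [329.0, 33.0]]
6 87 [[295.0, 30.0], [275.0, 35.0], [317.0, 32.0]]
8 83 [[321.0, 33.0], [301.0, 37.0], [341.0, 37.0]]
8 85 [[308.0, 33.0], [289.0, 38.0], [329.0, 36.0]]
8 87 [[296.0, 33.0], [277.0, 39.0], [317.0, 36.0]]
10 83 [[321.0, 36.0], [302.0, 41.0], [340.0, 41.0]]
10 85 [[309.0, 37.0], [290.0, 42.0], [329.0, 41.0]]
10 87 [[297.0, 37.0], [279.0, 43.0], [317.0, 40.0]]
12 83 [[321.0, 41.0], [302.0, 45.0], [339.0, 45.0]]
12 85 [[309.0, 41.0], [292.0, 46.0], [328.0, 45.0]]
12 87 [[298.0, 41.0], [281.0, 47.0], [318.0, 45.0]]
```

View pics/c15b.png

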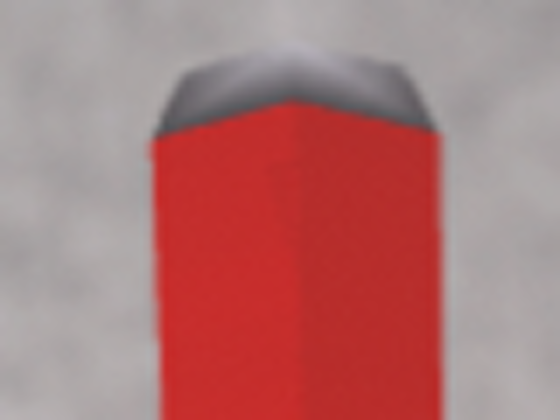

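Emit:
step_arm(
  series=[
    [[0.4,4.2,0],0.015,120],
    [[0.85,8.4,0],0.015,120],
    [[0.85,8.4,-1.4],0.015,120],
    [[0.85,8.4,-1.4],0.015,120],
  ],
)

```text
clock: 13.4
tcp_pos: [0.5341, -0.0237, 0.0656]
orientation: [-0.004, 0.742, 0.671, -0.004]
wrist_force: [-1.0, -0.4, 0.1]
finger_gap: 0.0449
```

Run:
```python
from h import *
r=cam('scene','s16'); w=cam('wrist','w16'); s=env.get_state(); print(s['tcp_pos'],s['wrist_force'],s['ft_torque'],s['finger_gap'])
a=cv2.resize(r['frame'][200:270,260:340],None,fx=5,fy=5,interpolation=cv2.INTER_CUBIC)
cv2.imwrite('pics/c16.png',np.hstack([a,w['frame'][50:400,140:500]])[:,:,::-1])
```

```text
[ 0.53486577 -0.02453973  0.06656292] [0.08182677 0.20616513 0.29572717] [-0.00468494 -0.02632183  0.03422232] 0.04524264952174279
```

View pics/c16.png

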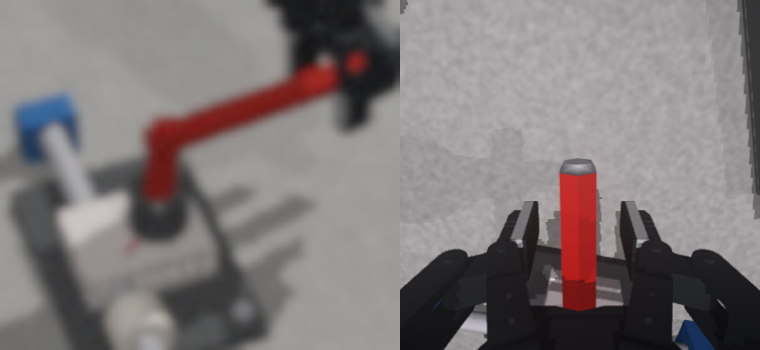

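Emit:
step_arm(
  series=[
    [[0,0,0],0,255],
    [[0,0,0],0,255],
    [[0,0,0],0,255],
    [[0,0,0],0,255],
  ],
  newtons=60,
)

```text
clock: 14.0
tcp_pos: [0.5348, -0.0253, 0.0666]
orientation: [-0.002, 0.742, 0.67, -0.004]
wrist_force: [-0.1, -3.7, 0.1]
finger_gap: 0.0156
```

```bash
cat >> h.py <<'E'
A=np.array([.523,-.1405])+[.0004,-.0009]
def status():
    s,R,p=tool(); rad=p[:2]-A; F=s['wrist_force'];M=s['ft_torque']
    tz=rad[0]*F[1]-rad[1]*F[0]
    print('t',s['clock'],'p',np.round(p,4),'r',round(np.hypot(*rad),4),'pos ang',round(np.degrees(np.arctan2(rad[1],rad[0])),2),'tool x ang',round(np.degrees(np.arctan2(R[1,0],R[0,0])),2),'F',np.round(F,1),'M',np.round(M,2),'torque on tool about axis',round(tz,3),'with Mz',round(tz+M[2],3),'q6',round(s['joint_pos'][5],2),'gap',s['finger_gap'])
    return s,R,p
def arc(angs,r=None):
    s,R,p=tool();rad=p[:2]-A; r=r or np.hypot(*rad);a0=np.arctan2(rad[1],rad[0])
    for a in angs:
        t=A+r*np.array([np.cos(a0-a),np.sin(a0-a)]); print(a,'shift',np.round((t-p[:2])*100,2),'turn',-a)
E
python3 - <<'E'
from h import *
status(); arc([.05,.1,.15,.2,.25,.3,.35])
E
```

```text
t 14.0 p [ 0.5348 -0.0253  0.0666] r 0.1167 pos ang 84.38 tool x ang 84.15 F [-0.1 -3.7  0.1] M [-0.72  0.12  0.06] torque on tool about axis -0.028 with Mz 0.028 q6 1.48 gap 0.015609951547373397
0.05 shift [ 0.58 -0.07] turn -0.05
0.1 shift [ 1.15 -0.17] turn -0.1
0.15 shift [ 1.72 -0.3 ] turn -0.15
0.2 shift [ 2.28 -0.46] turn -0.2
0.25 shift [ 2.84 -0.64] turn -0.25
0.3 shift [ 3.38 -0.86] turn -0.3
0.35 shift [ 3.91 -1.1 ] turn -0.35
```

Emit:
step_arm(
  series=[
    [[0.58,-0.07,0],-0.05,255],
    [[1.15,-0.17,0],-0.1,255],
    [[1.72,-0.3,0],-0.15,255],
    [[2.28,-0.46,0],-0.2,255],
    [[2.84,-0.64,0],-0.25,255],
  ],
)

```text
clock: 14.62
tcp_pos: [0.5625, -0.0315, 0.0665]
orientation: [-0.004, 0.82, 0.572, -0.004]
wrist_force: [-2.7, -1.1, 1.7]
finger_gap: 0.0162
```

Run:
```python
from h import *
status(); w=cam('wrist','w17'); cv2.imwrite('pics/c17.png',w['frame'][100:400,140:500,::-1]); arc([.05,.1,.15,.2,.25,.3,.35],.1167)
```

```text
t 14.625 p [ 0.5625 -0.0315  0.0665] r 0.1166 pos ang 70.43 tool x ang 69.78 F [-2.7 -1.1  1.7] M [-0.3   0.5   0.43] torque on tool about axis 0.258 with Mz 0.683 q6 1.73 gap 0.016212530908088975
0.05 shift [ 0.55 -0.2 ] turn -0.05
0.1 shift [ 1.08 -0.44] turn -0.1
0.15 shift [ 1.6  -0.71] turn -0.15
0.2 shift [ 2.1 -1. ] turn -0.2
0.25 shift [ 2.59 -1.32] turn -0.25
0.3 shift [ 3.07 -1.66] turn -0.3
0.35 shift [ 3.52 -2.02] turn -0.35
```

View pics/c17.png

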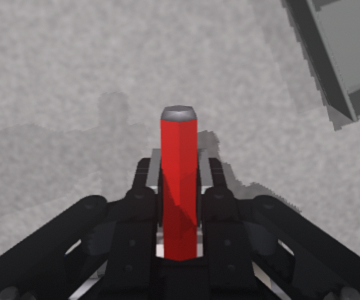

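Emit:
step_arm(
  series=[
    [[0.55,-0.2,0],-0.05,255],
    [[1.08,-0.44,0],-0.1,255],
    [[1.6,-0.71,0],-0.15,255],
    [[2.1,-1.0,0],-0.2,255],
    [[2.6,-1.32,0],-0.25,255],
  ],
)

```text
clock: 15.3
tcp_pos: [0.5885, -0.0448, 0.0664]
orientation: [-0.004, 0.886, 0.465, -0.004]
wrist_force: [-2.3, -1.1, 1.5]
finger_gap: 0.0156
```

Run:
```python
from h import *
status(); arc([.04,.08,.12,.16,.2],.1167)
```

```text
t 15.3 p [ 0.5885 -0.0448  0.0664] r 0.1165 pos ang 56.03 tool x ang 55.36 F [-2.3 -1.1  1.5] M [-0.33  0.53  0.42] torque on tool about axis 0.152 with Mz 0.574 q6 1.96 gap 0.015586172924092813
0.04 shift [ 0.4  -0.25] turn -0.04
0.08 shift [ 0.77 -0.53] turn -0.08
0.12 shift [ 1.13 -0.83] turn -0.12
0.16 shift [ 1.47 -1.14] turn -0.16
0.2 shift [ 1.81 -1.47] turn -0.2
```

Emit:
step_arm(
  series=[
    [[0.4,-0.25,0],-0.04,255],
    [[0.77,-0.53,0],-0.08,255],
    [[1.13,-0.83,0],-0.12,255],
    [[1.47,-1.14,0],-0.16,255],
    [[1.81,-1.47,0],-0.2,255],
  ],
)

```text
clock: 15.92
tcp_pos: [0.6065, -0.0598, 0.0663]
orientation: [-0.005, 0.928, 0.373, -0.004]
wrist_force: [-3.3, -2.6, 1.2]
finger_gap: 0.0159
```

Run:
```python
from h import *
status(); arc([.03,.06,.09,.12,.15],.1167)
w=cam('wrist','w18'); s=cam('scene','s18'); 
cv2.imwrite('pics/c18.png',np.hstack([w['frame'][100:400,140:500],cv2.resize(s['frame'][210:270,260:330],None,fx=5,fy=5,interpolation=cv2.INTER_CUBIC)])[:,:,::-1])
r=load('w11'); m=atz(r,np.array([(387,495),(407,540)])/8.+[350,95]-.4375,.0345)
for x in m: d=x[:2]-[.523,-.1405]; print('red mark',np.hypot(*d)*1e3,np.degrees(np.arctan2(d[1],d[0])))
```

```text
t 15.925 p [ 0.6065 -0.0598  0.0663] r 0.1164 pos ang 44.47 tool x ang 43.75 F [-3.3 -2.6  1.2] M [-0.58  0.69  0.48] torque on tool about axis 0.058 with Mz 0.541 q6 2.15 gap 0.015884893044456318
0.03 shift [ 0.26 -0.23] turn -0.03
0.06 shift [ 0.5  -0.49] turn -0.06
0.09 shift [ 0.72 -0.76] turn -0.09
0.12 shift [ 0.94 -1.04] turn -0.12
0.15 shift [ 1.15 -1.32] turn -0.15
red mark 24.95048162013903 -76.51265256082007
red mark 30.97336834564168 -75.49842841703985
```

View pics/c18.png

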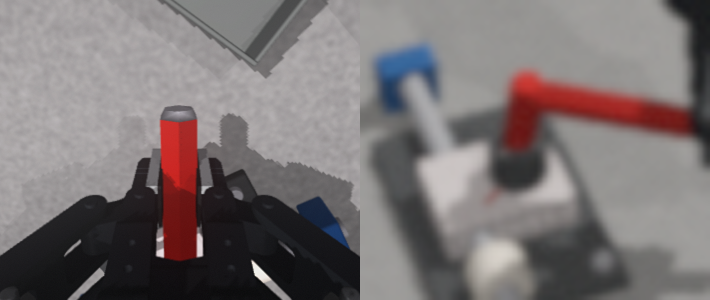

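Emit:
step_arm(
  series=[
    [[0.17,-0.15,0],-0.02,255],
    [[0.34,-0.31,0],-0.04,255],
    [[0.34,-0.31,0],-0.04,255],
  ],
)

```text
clock: 16.4
tcp_pos: [0.6097, -0.0632, 0.0661]
orientation: [-0.005, 0.935, 0.354, -0.004]
wrist_force: [-4.0, -2.8, 1.2]
finger_gap: 0.016
```

Run:
```python
from h import *
status(); arc([.02,.04,.06],.1167)
```

```text
t 16.4 p [ 0.6097 -0.0632  0.0661] r 0.1165 pos ang 42.15 tool x ang 41.45 F [-4.  -2.8  1.2] M [-0.58  0.83  0.49] torque on tool about axis 0.072 with Mz 0.561 q6 2.18 gap 0.016024987395053394
0.02 shift [ 0.17 -0.16] turn -0.02
0.04 shift [ 0.32 -0.34] turn -0.04
0.06 shift [ 0.47 -0.52] turn -0.06
```

Emit:
step_arm(
  series=[
    [[0.17,-0.16,0],-0.02,255],
    [[0.32,-0.34,0],-0.04,255],
    [[0.32,-0.34,0],-0.04,255],
  ],
)

```text
clock: 16.77
tcp_pos: [0.6128, -0.0668, 0.066]
orientation: [-0.005, 0.942, 0.335, -0.004]
wrist_force: [-5.0, -2.8, 1.2]
finger_gap: 0.0157
```

Run:
```python
from h import *
status(); arc([.02,.04,.06],.1167)
```

```text
t 16.775 p [ 0.6128 -0.0668  0.066 ] r 0.1165 pos ang 39.83 tool x ang 39.1 F [-5.  -2.8  1.2] M [-0.57  0.88  0.49] torque on tool about axis 0.12 with Mz 0.607 q6 2.22 gap 0.015657602959744835
0.02 shift [ 0.16 -0.17] turn -0.02
0.04 shift [ 0.31 -0.35] turn -0.04
0.06 shift [ 0.45 -0.54] turn -0.06
```

Emit:
step_arm(
  series=[
    [[0.16,-0.17,0],-0.02,255],
    [[0.31,-0.35,0],-0.04,255],
    [[0.31,-0.35,0],-0.04,255],
  ],
)

```text
clock: 17.15
tcp_pos: [0.6157, -0.0703, 0.0659]
orientation: [-0.005, 0.949, 0.315, -0.005]
wrist_force: [-4.6, -2.3, 1.6]
finger_gap: 0.016
```

Run:
```python
from h import *
status(); arc([.02,.04,.06],.1167)
```

```text
t 17.15 p [ 0.6157 -0.0703  0.0659] r 0.1165 pos ang 37.59 tool x ang 36.75 F [-4.6 -2.3  1.6] M [-0.5   0.98  0.64] torque on tool about axis 0.12 with Mz 0.758 q6 2.26 gap 0.016002137606554414
0.02 shift [ 0.16 -0.17] turn -0.02
0.04 shift [ 0.29 -0.36] turn -0.04
0.06 shift [ 0.43 -0.56] turn -0.06
```

Emit:
step_arm(
  series=[
    [[0.16,-0.17,0],-0.02,255],
    [[0.16,-0.17,0],-0.02,255],
  ],
)

```text
clock: 17.4
tcp_pos: [0.617, -0.072, 0.0658]
orientation: [-0.006, 0.952, 0.305, -0.005]
wrist_force: [-4.0, -2.3, 1.9]
finger_gap: 0.0157
```

Run:
```python
from h import *
status(); arc([.02,.04,.06],.1167)
```

```text
t 17.4 p [ 0.617  -0.072   0.0658] r 0.1165 pos ang 36.57 tool x ang 35.57 F [-4.  -2.3  1.9] M [-0.45  1.07  0.82] torque on tool about axis 0.067 with Mz 0.885 q6 2.27 gap 0.015684885952024222
0.02 shift [ 0.15 -0.18] turn -0.02
0.04 shift [ 0.28 -0.37] turn -0.04
0.06 shift [ 0.41 -0.56] turn -0.06
```

Emit:
step_arm(
  series=[
    [[0.15,-0.18,0],-0.02,255],
    [[0.28,-0.37,0],-0.04,255],
    [[0.28,-0.37,0],-0.04,255],
  ],
)

```text
clock: 17.77
tcp_pos: [0.6194, -0.0754, 0.0658]
orientation: [-0.006, 0.958, 0.286, -0.005]
wrist_force: [-5.5, -0.2, 2.1]
finger_gap: 0.016
```

Run:
```python
from h import *
status(); arc([.02,.04,.06],.1167)
```

```text
t 17.775 p [ 0.6194 -0.0754  0.0658] r 0.1166 pos ang 34.51 tool x ang 33.28 F [-5.5 -0.2  2.1] M [-0.37  1.05  0.96] torque on tool about axis 0.343 with Mz 1.302 q6 2.31 gap 0.01597366256733587
0.02 shift [ 0.14 -0.19] turn -0.02
0.04 shift [ 0.27 -0.38] turn -0.04
0.06 shift [ 0.39 -0.58] turn -0.06
```

Emit:
step_arm(
  series=[
    [[0.14,-0.19,0],-0.02,255],
    [[0.14,-0.19,0],-0.02,255],
    [[0.14,-0.19,0],-0.02,255],
  ],
)

```text
clock: 18.15
tcp_pos: [0.6205, -0.0769, 0.0658]
orientation: [-0.006, 0.961, 0.277, -0.005]
wrist_force: [-4.8, -1.1, 2.5]
finger_gap: 0.0156
```

Run:
```python
from h import *
status(); arc([-.04,-.08,-.11],.1167)
```

```text
t 18.15 p [ 0.6205 -0.0769  0.0658] r 0.1166 pos ang 33.58 tool x ang 32.17 F [-4.8 -1.1  2.5] M [-0.42  1.05  1.04] torque on tool about axis 0.196 with Mz 1.239 q6 2.33 gap 0.015555955146370074
-0.04 shift [-0.25  0.39] turn 0.04
-0.08 shift [-0.53  0.76] turn 0.08
-0.11 shift [-0.75  1.04] turn 0.11
```

Emit:
step_arm(
  series=[
    [[-0.25,0.39,0],0.04,255],
    [[-0.53,0.76,0],0.08,255],
    [[-0.66,0.94,0],0.1,255],
    [[-0.66,0.94,0],0.1,255],
  ],
)

```text
clock: 18.65
tcp_pos: [0.6141, -0.0683, 0.0659]
orientation: [-0.005, 0.946, 0.324, -0.006]
wrist_force: [-4.0, -4.8, 0.5]
finger_gap: 0.0159
```

Run:
```python
from h import *
status()
```

```text
t 18.65 p [ 0.6141 -0.0683  0.0659] r 0.1165 pos ang 38.87 tool x ang 37.87 F [-4.  -4.8  0.5] M [-1.07  0.71  0.74] torque on tool about axis -0.142 with Mz 0.596 q6 2.24 gap 0.015919461548611777
```

Run:
```python
from h import *
arc([-.04,-.08],.1167)
```

```text
-0.04 shift [-0.29  0.37] turn 0.04
-0.08 shift [-0.6   0.71] turn 0.08
```

Emit:
step_arm(
  series=[
    [[-0.29,0.37,0],0.04,255],
    [[-0.6,0.71,0],0.08,255],
    [[-0.6,0.71,0],0.08,255],
  ],
)

```text
clock: 19.02
tcp_pos: [0.6085, -0.062, 0.0659]
orientation: [-0.004, 0.932, 0.361, -0.006]
wrist_force: [-2.5, -6.6, -0.6]
finger_gap: 0.016
```

Run:
```python
from h import *
status()
```

```text
t 19.025 p [ 0.6085 -0.062   0.0659] r 0.1164 pos ang 42.99 tool x ang 42.38 F [-2.5 -6.6 -0.6] M [-1.17  0.48  0.41] torque on tool about axis -0.359 with Mz 0.049 q6 2.17 gap 0.0159827577616413
```

Emit:
step_arm(
  series=[
    [[0,0,0],0,200],
    [[0,0,0],0,160],
    [[0,0,0],0,120],
    [[0,0,0],0,120],
    [[0,0,0],0,120],
  ],
)

```text
clock: 19.65
tcp_pos: [0.6087, -0.0619, 0.066]
orientation: [-0.004, 0.932, 0.361, -0.006]
wrist_force: [-0.4, -0.4, -0.0]
finger_gap: 0.045
```

Emit:
step_arm(
  series=[
    [[0,0,3],0,120],
    [[0,0,8],0,120],
    [[0,0,12],0,120],
    [[-3,-3,14],0,120],
    [[-3,-3,14],0,120],
  ],
)

```text
clock: 20.27
tcp_pos: [0.5787, -0.0935, 0.2085]
orientation: [-0.003, 0.933, 0.36, -0.004]
wrist_force: [0.5, -0.2, -0.4]
finger_gap: 0.0455
```

Run:
```python
from h import *
status()
w=cam('wrist','w20'); s=cam('scene','s20'); 
cv2.imwrite('pics/c20.png',np.hstack([w['frame'][:,100:540],cv2.resize(s['frame'][200:280,260:330],None,fx=5,fy=5,interpolation=cv2.INTER_CUBIC)])[:,:,::-1])
```

```text
t 20.275 p [ 0.5787 -0.0935  0.2085] r 0.0732 pos ang 40.94 tool x ang 42.25 F [ 0.5 -0.2 -0.4] M [-0.02 -0.03 -0.01] torque on tool about axis -0.036 with Mz -0.049 q6 2.11 gap 0.04551315179368146
```

View pics/c20.png

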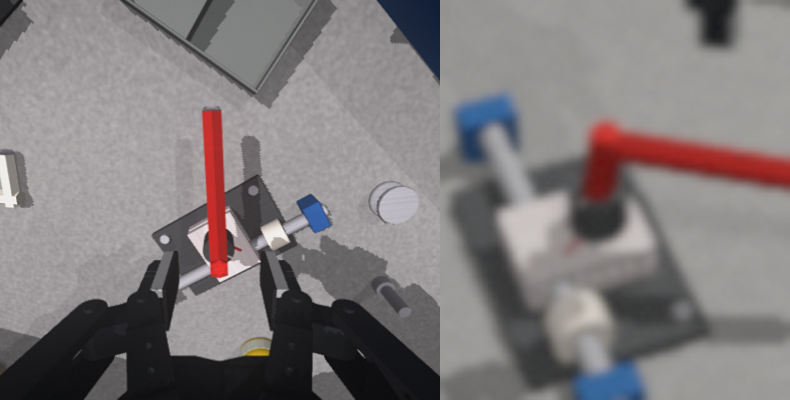

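Emit:
step_arm(
  series=[
    [[-1,-4,0],0,120],
    [[-2,-8,0],0,120],
    [[-3,-12,0],0,120],
    [[-3,-12,0],0,120],
    [[-3,-12,0],0,120],
  ],
)

```text
clock: 21.0
tcp_pos: [0.5488, -0.2113, 0.2051]
orientation: [-0.005, 0.932, 0.361, -0.006]
wrist_force: [-0.1, -0.1, 0.2]
finger_gap: 0.0456
```

Run:
```python
from h import *
status()
w=cam('wrist','w21'); u0,v0=proj(w,[.523,-.1405,.08])[0]; print(u0,v0)
cv2.imwrite('pics/w21c.png',cv2.resize(w['frame'][max(0,int(v0)-65):int(v0)+55,max(0,int(u0)-70):int(u0)+80],None,fx=5,fy=5,interpolation=cv2.INTER_CUBIC)[:,:,::-1]); print(max(0,int(v0)-65),max(0,int(u0)-70))
```

```text
t 21.0 p [ 0.5488 -0.2113  0.2051] r 0.0744 pos ang -70.01 tool x ang 42.34 F [-0.1 -0.1  0.2] M [-0.01 -0.05 -0.  ] torque on tool about axis -0.012 with Mz -0.012 q6 1.9 gap 0.045649660528701334
247.28362673540073 165.86638206995923
100 177
```

View pics/w21.png

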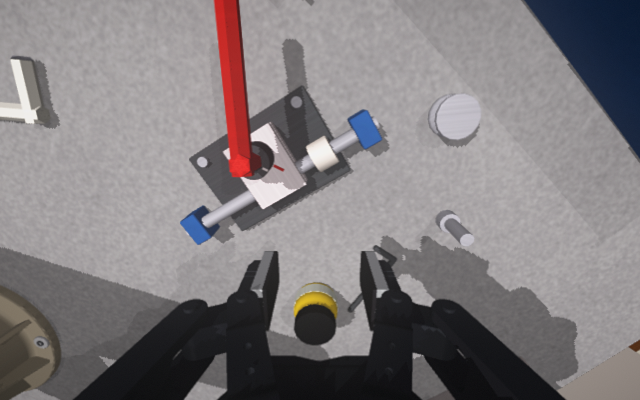

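View pics/w21c.png

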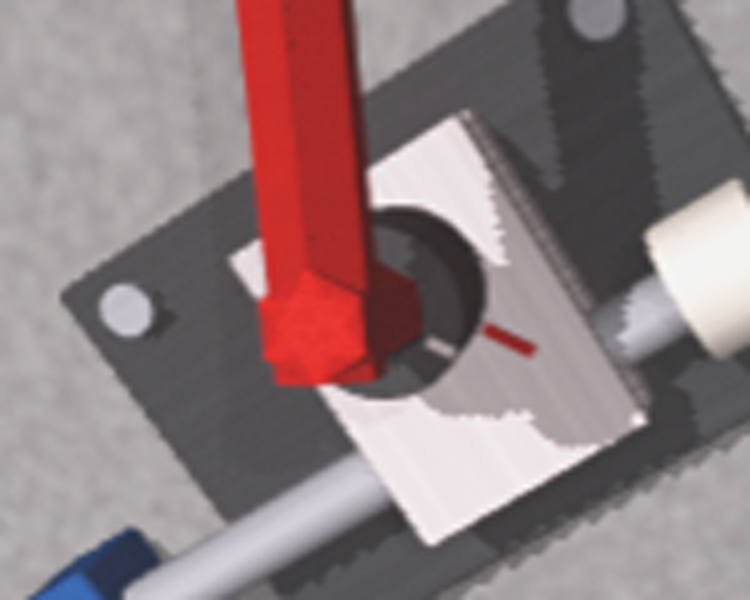

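Run:
```python
from h import *
w=load('w21');P=np.array([(428,338),(452,355)])/5.+[177,100]-.4
for x in atz(w,P,.062): d=x[:2]-[.523,-.1405]; print('white',np.hypot(*d)*1e3,np.degrees(np.arctan2(d[1],d[0])))
P=np.array([(487,330),(535,352)])/5.+[177,100]-.4
for x in atz(w,P,.0345): d=x[:2]-[.523,-.1405]; print('red',np.hypot(*d)*1e3,np.degrees(np.arctan2(d[1],d[0])))
v=load('w20')['frame']
cv2.imwrite('pics/c22.png',np.hstack([cv2.resize(v[220:300,280:360],None,fx=5,fy=5,interpolation=cv2.INTER_CUBIC),cv2.resize(load('s20')['frame'][205:255,270:320],None,fx=8,fy=8,interpolation=cv2.INTER_CUBIC)])[:,:,::-1])
```

```text
white 11.453688273126058 -74.92023742304387
white 17.203755676951186 -78.1594671140506
red 19.876511112320145 -76.30886733156908
red 31.363716193256106 -75.08808053502581
```

View pics/c22.png

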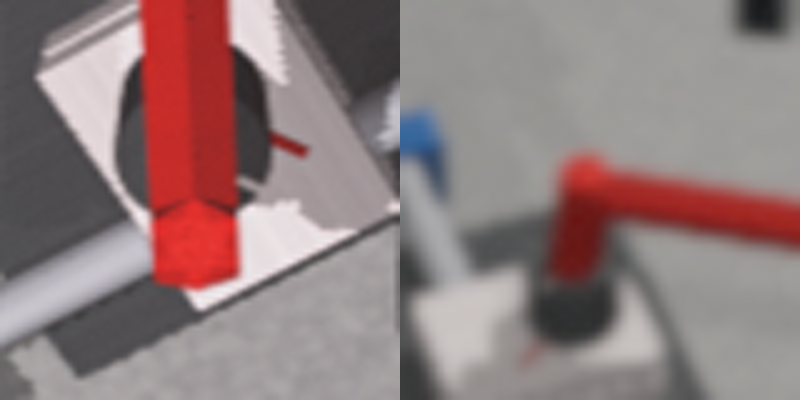

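Run:
```python
from h import *
a=(load('w20'),(318.8,268.8));b=(load('w21'),(177+318/5-.4,100+330/5-.4))
X=tri([a,b]);print(X); print(proj(a[0],X)-a[1],proj(b[0],X)-b[1])
# with scene: cap pixel (585-400)/8+270,172/8+205
c=(load('s20'),(270+185/8-.4,205+168/8-.4)); print(tri([a,b,c]),tri([a,c]))
```

```text
[ 0.52855764 -0.13731845  0.10862333]
[[ 0.25040863 -0.20476323]] [[-0.30161861  0.21690998]]
[ 0.52855802 -0.13732217  0.10951837] [ 0.52808221 -0.13722631  0.1093349 ]
```

Run:
```python
from h import *
t=cam('top','t22'); d=np.abs(t['frame'].astype(int)-load('top0')['frame']).max(2); m=(d>40).astype(np.uint8)
n,l,st,c=cv2.connectedComponentsWithStats(m[60:330,110:500])
for i in range(1,n):
    if st[i,4]>6: print(st[i]+[110,60,0,0,0])
cv2.imwrite('pics/t22c.png',t['frame'][60:330,110:500,::-1])
```

```text
[388 120  28  49 204]
[424 122   3   5   8]
[428 123  10   6  15]
[439 129  11  16  29]
[451 133   6   4   8]
[414 144   2   5   7]
[334 151  56 107 970]
[439 150   5  11  28]
[349 154  10  11  45]
[ 391  154  109  139 4922]
[426 157   5   6  12]
[429 156   9   6  23]
[246 177  23   9 145]
[291 181   6   5  16]
[298 182   8   5  15]
[419 182  10   3  19]
[423 188   6  20  55]
[413 209  11  16 108]
[304 245   3   7  12]
[269 246  12   9  43]
[286 246   4   5  14]
[285 248   9  11  33]
[266 250  21  17  80]
[294 251   3   8   9]
[287 251  32  25 163]
[323 250   5   6   9]
[259 253   4   4   8]
[311 253   5   8  15]
[216 254   5   9  38]
[244 254   6   5  10]
[331 255   5   9  12]
[227 257   8   7  18]
[250 256   7   5  12]
[258 256   8   5  14]
[319 257   4   4   7]
[234 260  11   4  16]
[262 260   5   4   7]
[247 263   5   3   8]
[ 330  263   58   57 1897]
[ 114  264   58   49 1421]
[240 264   4   5   9]
[252 265  15  10  26]
[312 264   5   5  11]
[321 264   6   5   9]
[328 264   6   6  14]
[325 271   4   4   8]
[259 274   9  15  19]
[295 275  63  55 933]
[253 298  17  18 208]
[110 303  38  27 451]
[428 303   8   5  15]
[439 307   3   5   9]
[422 311  26  19 116]
[417 314  10   6  18]
[147 320  28  10 168]
[356 320  17  10  73]
[265 323  12   7  59]
```

View pics/t22c.png

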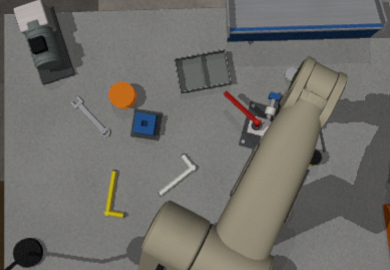

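Nothing else has moved: the changes in the top view come from the arm, its shadow and the key. The robot isn't touching anything, so I'm handing in.

Run:
```python
from workcell import env
print(env.hand_in(), env.get_state()['clock'])
```

```text
the job is handed in; nothing more can be done
the job is handed in; nothing more can be done
```

The red key is standing in the clamp screw by its short arm, the screw is tight against its stop, and the job was handed in at about 21 s of the 64 s allowed.

**What I did:** I lifted the key from the blue block and tipped it 90° in the jaws by drawing its long arm over the block's edge. I put the short arm in the socket until it touched the floor at about 11 N. Then I gripped the long arm about 11 cm from the bend, turned the screw clockwise until the torque climbed, eased off and let go.

**Last checks:**
- **Tightness:** torque was steady at about 0.55–0.7 N m while turning and peaked at about 1.25–1.3 N m. The angle turned past the stop would suggest up to 1.7 N m if the grip had no give. Both are within the 0.9–2.4 N m limits. This is worked out from the wrist sensor, as I couldn't read the screw joint directly.
- **Stop:** the white mark and the red mark both point at about −76°.
- **Seating:** the top of the bend measured about 109 mm above the bench, which matches a fully seated key drooping roughly 7°.
- **Other things:** those visible in the last top view had not moved. The arm hid part of the area round the clamp there, but the roller, spare screw, small key and jar showed nothing out of place in the wrist picture just before. The gripper was clear of everything, with no force on it.

No check failed.

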